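Load the bench analyser's sample drawer, shut it and zero the dial

TASK

Get the bench analyser ready for a run: lift the steel reference disc out of its open drawer and set it flat on the round rubber rest on top of the analyser, and lay every sample tin from the mat flat on the drawer's floor. Then push the drawer fully home until its catch holds it, and only once it is shut turn the dial's knob until its pointer stands on the zero mark. Leave everything else on the bench where it is.

Things in the scene. Friction and masses are not known exactly. Their poses are not given: they have to be found in the camera images.
- reader: the analyser: fixed low white casing 240 mm deep (x), 300 wide (y), 95 high; its origin is the centre of its underside, its x axis points from its drawer front towards its back, z up; place and yaw vary. Its top plate begins 15 mm behind the drawer's closed front, so only the drawn-out part of the drawer can be reached from above
- reader_drawer0 (a joint): how far the sample drawer is drawn out towards the analyser's -x: 0 fully home, up to 0.165 m; starts at 0.125 to 0.16. It slides with about 1 N of friction; between about 16 and 7 mm from home a spring catch resists with a further 3 N and pushes the drawer out again if let go; below about 6 mm the catch draws it home and holds it
- drawer_floor (a point): centre of the drawer's inner floor (moves with the drawer, axes as the analyser's); the inner space is 195 mm in x, 258 mm in y, walls 51 mm high above the floor and 6 mm thick; the floor is 22 mm above the bench; the inner face of the drawer front is at x = -0.0975 of this point
- reader_drawer0_handle (a point): middle of the drawer's steel bar handle: bar along the analyser's y, 120 mm long, 11 mm thick, centre 35 mm in front of the drawer's front face and 57 mm above the bench
- dial (a joint): angle of the dial's knob: 0 when its pointer stands on the zero mark, positive counter-clockwise seen from above; range -0.6 to 3.0, starts between 0.9 and 2.6, so it must be turned clockwise; stays where it is left (0.03 N m friction)
- dial_grip (a point): on the knob's axis, at the height to grip it (about 127 mm above the bench); the knob's upright bar grip is 42 mm long along this point's x, 14 mm thick along its y and reaches from 18 mm below to 10 mm above this point; its pointer (a black blade out over the dial, and a white line on the pointer's half of the bar's top) is at -x
- zero_mark (a point): middle of the zero mark: the single long, thick mark (20 x 4 mm) on the white round dial face (96 mm across, on the analyser's top, left half seen from the robot), on the side towards the analyser's front (-x); small ticks follow each 0.2 rad
- rest_top (a point): centre of the top of the black rubber rest for the reference disc: round, 72 mm across, flat, 5 mm thick, on the analyser's top (right half seen from the robot), its surface 100 mm above the bench
- disc: steel reference disc, 52 mm across, 22 mm thick, 0.33 kg, either side up alike; origin at its centre; starts lying in the open drawer
- tin1: closed aluminium sample tin, a round puck 39 mm across and 24 mm high with a dark band, about 60 g, either side up alike; origin at its centre; starts on the rubber mat on the left; three to five tins are present, None when absent
- tin2: closed aluminium sample tin, a round puck 39 mm across and 24 mm high with a dark band, about 60 g, either side up alike; origin at its centre; starts on the rubber mat on the left; three to five tins are present, None when absent
- tin3: closed aluminium sample tin, a round puck 39 mm across and 24 mm high with a dark band, about 60 g, either side up alike; origin at its centre; starts on the rubber mat on the left; three to five tins are present, None when absent
- tin4: closed aluminium sample tin, a round puck 39 mm across and 24 mm high with a dark band, about 60 g, either side up alike; origin at its centre; starts on the rubber mat on the left; three to five tins are present, None when absent
- tin5: closed aluminium sample tin, a round puck 39 mm across and 24 mm high with a dark band, about 60 g, either side up alike; origin at its centre; starts on the rubber mat on the left; three to five tins are present, None when absent
- mat: black rubber mat, 210 x 280 mm, 3 mm thick, fixed to the bench; origin at the centre of its underside
- stopper: not part of the job, leave it: cork stopper, tapered, 26 to 36 mm wide, 34 mm high; origin at its underside
- jar: not part of the job, leave it: amber glass jar, 60 mm wide, 75 mm high; origin at its underside
- beaker: not part of the job, leave it: glass beaker, 68 mm wide, 85 mm high; origin at its underside
- washbottle: not part of the job, leave it: white bottle, 68 mm wide, 170 mm high; origin at its underside
- spatula: not part of the job, leave it: steel lab spoon, 170 mm long, lying flat; origin at the middle of its length
- clearbox: not part of the job, leave it: grey plastic box, 90 x 60 x 35 mm; origin at its underside
- dish: not part of the job, leave it: white ceramic dish, 80 mm wide, 18 mm high; origin at its underside
Not all that is in view belongs to the job. Leave any purple look-alike of the tin5 alone.

How it is judged:
By the outcome, as a careful person would: the job done as asked, in the order asked, and still so for the second after the job is handed in, with the robot touching nothing.
Of tin1, tin2, tin3, tin4, tin5 only 3 to 5 are there at a start; the rules pass over those that are not, and their reading is None.
At some moment in a run one of tin1, tin2, tin3, tin4, tin5 may be knocked a few centimetres aside while the robot is not near it.
Once in a run the grip may slacken for a moment while it holds something.
It also fails if it takes over 210 s, if anything falls off the work surface, if the arm or the gripper's body presses on something with over 40 N, if the wrist force passes 120 N, or if a joint passes its speed limit or range.

ROBOT

A 6-joint arm with a two-finger parallel gripper is mounted at the origin on the work surface. World frame = base frame: x ahead of the robot, y to its left, z up, the work surface at z = 0. Lengths are in mm, angles in rad, forces in N, time in s.
With the tool pointing down it reaches from about 425 to 925 mm from the base axis. Payload 12.5 kg.
Tool frame: the origin (TCP) lies midway between the tips of the shut fingers; the grasp point (between the pads) lies 19 mm behind it (hold_point_z is the distance from the TCP to the grasp point, in mm); z points along the fingers, y is the line along which they close (so a half turn about z gives the same grasp; the last joint's range is limited). The gripper opens to 85 mm and grips with 20 to 120 N. Pads are 22 mm wide; open, the fingers measure 114 mm over their backs; the gripper's body (76 mm by 85 mm) begins 54 mm behind the grasp point. The pads swing forward as they close: fully open they stand 13 mm farther back than shut.
Start: joints at [1.002, 0.491, 1.559, -0, 1.092, -0.106], TCP at [279.021, 559.278, 231.327] pointing down, gripper open.
Joint ranges: [-3.1, 3.1], [-0.84, 2.19], [0.05, 2.79], [-1.13, 4.28], [0.06, 2.93], [-2.69, 2.69]. Speed limits (rad/s): [2.22, 2.22, 2.79, 3.14, 3.14, 3.14].

INTERFACE

Orientations are given as a unit quaternion [x, y, z, w].
In Python, from workcell import * gives the robot as it stands.
- The arm moves only by the tool servo_tool, never from a script. Its argument "motion" is a list of rows, each a list of 7 numbers: the shift along the tool's x, y, z in mm, then the turn, a rotation vector about the tool's x, y, z in degrees, then the finger opening in mm, from 0 to 85.4. In form: [[x, y, z, wx, wy, wz, fingers], ...]. A call has 1 to 5 rows; each row is the pose to reach, as a shift and turn from the pose commanded when the call began, along the tool's axes at that moment; what a row does not reach only later rows make up. A row lasts 1/12 s, in which the tool goes at most 41.7 mm and 7.16 degrees, less where a joint would pass 70% of its speed; a pose out of reach is approached as far as the arm can. A call with a gripper value outside its range is refused whole. The fingers move at their own pace and stop on an object; "newtons" is the grip in N (left out, the last holds). Time passes only in rows, so rows that repeat a pose let the fingers close. It gives the time, the measured TCP pose, the force, the opening and the grip force at its end, in the units of the state.
- read_state(): the state, without advancing time (a new reading comes with each control period).
- capture(name): name is "scene" or "side" or "wrist"; returns the picture (420x560x3 uint8, red, green, blue); there is no depth.
- camera_model(name): a dict with "fx", "fy", "cx", "cy" (pixels), "origin" and "attitude" of the camera in the world. Camera axes: x right, y up, looking along -z (the intrinsics and any distortion apply to the point x, -y, -z); pixel columns grow to the right and rows downward; lengths in mm; the calibration is good to about 2 mm. A picture is of the moment at which its call begins: read the wrist's pose just before it. camera_model takes no time and is no camera call; for the wrist camera it gives the pose at the moment of the call.
- close_job(): hands the job in; it is judged then, once.
The state is a dict: "time_s": time; "qpos": joint angles; "joint_vel": joint speeds; "tau": joint torques, N m; "tcp_pos": TCP position; "orientation": TCP orientation; "ft_force": force on the tool from outside, world axes, zero at the start; "ft_torque": the same for the moment, N m; "gripper_width": finger opening in mm; "grasp_force": force on a finger pad.
Only numpy, scipy, OpenCV 4.12 (cv2) and the standard library are available. Lean on these libraries where they do the work, as an engineer would, in place of code of your own. Each camera call takes 0.05 s, during which the arm holds its last target. There are 200 camera calls.

## Working session

There is one attempt and no reset: what is moved stays moved. The work goes in short steps, Python scripts to look and compute and a tool call to move; the robot and the scene stay as the last step left them, time stands still between calls to the robot, and variables do not carry over. Pictures are saved under pics/ and viewed, at most 14 in all, crops included, and the job is handed in when it is done.

Besides the shell and the picture viewer there is one more tool, called after "Emit:" as a command line: name --pt "numbers of a row" for each row, then --argument value for the rest. servo_tool: Moves the arm, as the interface text tells. Its arguments: {"type":"object","properties":{"motion":{"type":"array"},"newtons":{"type":"number"}},"required":["motion"]}

```bash
ls; mkdir -p pics; python3 - <<'E'
from workcell import *
import cv2,numpy as np
s=read_state();print({k:np.round(v,3).tolist() for k,v in s.items()})
for n in("scene","side","wrist"):
    m=camera_model(n);print(n,m)
    cv2.imwrite(f"pics/{n}0.png",capture(n)[:,:,::-1])
E
```

```text
pics
{'time_s': 0.0, 'qpos': [1.002, 0.492, 1.559, 0.0, 1.092, -0.106], 'joint_vel': [0.001, 0.001, 0.001, -0.0, -0.001, 0.001], 'tau': [0.0, -61.844, -26.159, -0.0, 0.004, -0.0], 'tcp_pos': [278.894, 559.07, 230.747], 'orientation': [0.229, 0.973, -0.001, -0.0], 'ft_force': [-0.128, -0.013, -0.516], 'ft_torque': [-0.025, 0.018, 0.061], 'grasp_force': 0.0, 'gripper_width': 85.532}
scene {'fx': 478.77216293300506, 'fy': 478.77216293300506, 'cx': 283.19845424629875, 'cy': 211.49715365780983, 'origin': array([1155.93488236,  559.81934919, 1030.09257503]), 'attitude': array([0.13718528, 0.34875126, 0.85457931, 0.35950934])}
side {'fx': 421.89567310805876, 'fy': 421.89567310805876, 'cx': 276.54057294587597, 'cy': 205.27418052000533, 'origin': array([484.18823493, 593.3251332 , 777.52707106]), 'attitude': array([-0.01167028,  0.38125769,  0.92426143, -0.01572215])}
wrist {'fx': 322.704767278243, 'fy': 322.704767278243, 'cx': 275.59388205931896, 'cy': 210.08849585393284, 'origin': array([204.15072455, 596.02596197, 373.90892041]), 'attitude': array([-0.13760593, -0.08488714,  0.51860955,  0.83958496])}
```

View pics/scene0.png

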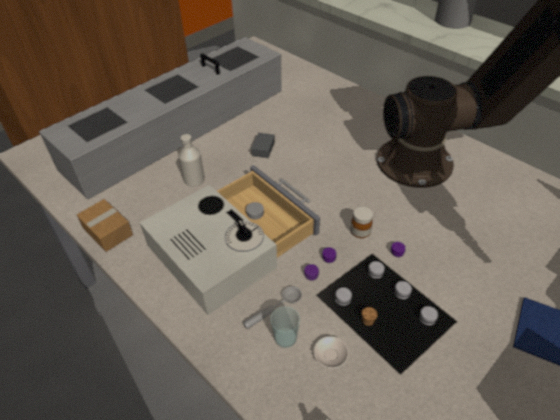

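View pics/side0.png

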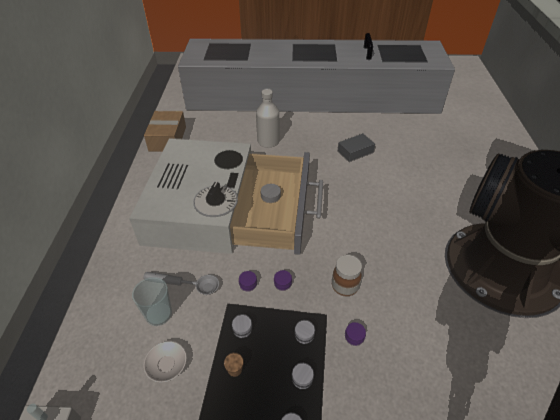

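View pics/wrist0.png

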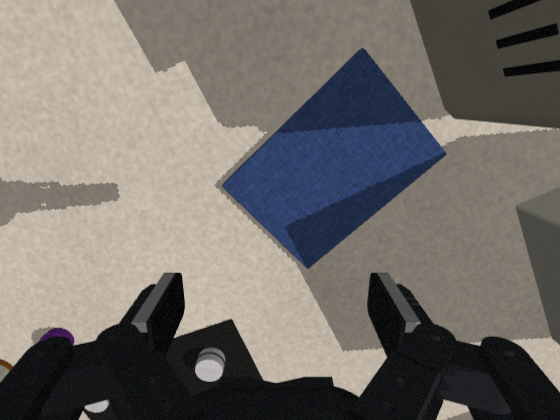

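Scene picture: the disc is at (255,210), the rest at (210,205), the dial at (243,235), and there are four tins on the mat at (343,297), (376,270), (403,290) and (429,316). The stopper is at (369,316). Purple look-alikes are at (311,272), (329,255) and (398,249), and I will leave those alone. The side view shows the same things, with the drawer opening towards the robot.

```bash
cat > h.py <<'E'
from workcell import *
import cv2,numpy as np
from scipy.spatial.transform import Rotation as R
def ray(m,uv):
    d=np.array([(uv[0]-m["cx"])/m["fx"],-(uv[1]-m["cy"])/m["fy"],-1.])
    d=R.from_quat(m["attitude"]).apply(d);return m["origin"],d/np.linalg.norm(d)
def tri(*mu):
    A=np.zeros((3,3));b=np.zeros(3);L=[]
    for m,uv in mu:
        o,d=ray(m,uv);P=np.eye(3)-np.outer(d,d);A+=P;b+=P@o;L.append((o,P))
    x=np.linalg.solve(A,b);return x,max(np.linalg.norm(P@(x-o)) for o,P in L)
def plane(m,uv,z):
    o,d=ray(m,uv);return o+d*(z-o[2])/d[2]
def proj(m,X):
    c=R.from_quat(m["attitude"]).inv().apply(np.array(X)-m["origin"])
    return np.array([m["cx"]-m["fx"]*c[0]/c[2],m["cy"]+m["fy"]*c[1]/c[2]])
def snap(n,f=None):
    m=camera_model(n);i=capture(n)[:,:,::-1].copy()
    if f:cv2.imwrite(f"pics/{f}.png",i)
    return m,i
E
python3 - <<'E'
from h import *
S,D=camera_model("scene"),camera_model("side")
P=dict(disc=((255,209),(271,191)),rest=((210,205),(229,159)),dial=((244,234),(215,197)),tA=((343,293),(242,322)),tB=((377,266),(305,328)),tC=((403,287),(303,372)),
 hA=((281,182),(320,182)),hB=((305,199),(320,214)))
for k,(a,b) in P.items():
    x,e=tri((S,a),(D,b));print(k,x.round(),round(e,1))
print("tD",plane(S,(429,312),27).round())
a=cv2.imread("pics/scene0.png")[130:310,130:340];b=cv2.imread("pics/side0.png")[130:310,130:340]
cv2.imwrite("pics/z.png",cv2.resize(np.hstack([a,b]),None,fx=1.9,fy=2.6,interpolation=cv2.INTER_CUBIC))
E
```

```text
disc [ 535. -193.   37.] 0.1
rest [ 646. -253.   92.] 0.2
dial [658. -97. 105.] 0.6
tA [576. 172.  25.] 0.2
tB [452. 183.  29.] 0.2
tC [456. 268.  24.] 0.2
hA [ 411. -211.   53.] 2.2
hB [ 413. -108.   47.] 1.6
tD [475. 356.  27.]
```

View pics/z.png

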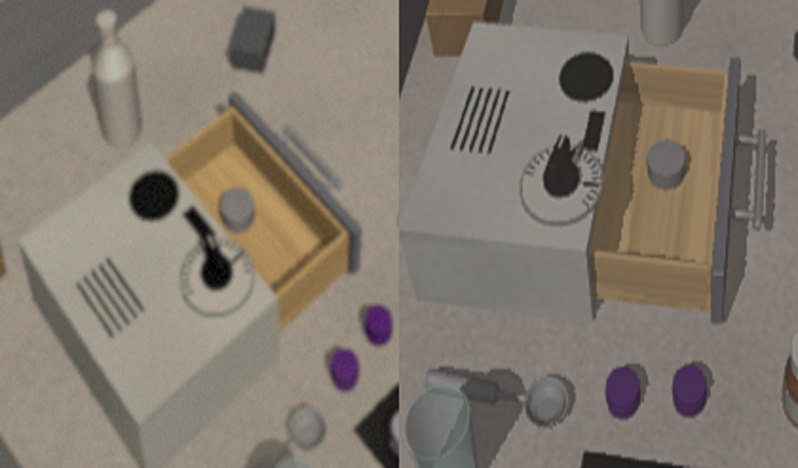

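The crop confirms the disc is the grey puck in the drawer. The pointer blade points roughly towards -y, so the dial is near +1.5 rad. The black rectangle in front of the dial is a display. Next I compute the wrist camera's geometry and a first viewing pose.

```bash
cat >> h.py <<'E'
def down(head=180.):  # tool pointing down, tool x heading (deg) in world
    h=np.radians(head);x=np.array([np.cos(h),np.sin(h),0]);z=np.array([0,0,-1.]);return R.from_matrix(np.c_[x,np.cross(z,x),z])
def move(p,head=180.,s=None):
    s=s or read_state();q=R.from_quat(s["orientation"])
    d=q.inv().apply(np.array(p,float)-s["tcp_pos"]);r=(q.inv()*down(head)).as_rotvec(degrees=True)
    print("shift",d.round(1),"rot",r.round(1),"rows>=",np.ceil(max(np.linalg.norm(d)/41.7,np.linalg.norm(r)/7.16)))
def cam_at(p,head=180.):
    s=read_state();m=dict(camera_model("wrist"));q=R.from_quat(s["orientation"]);T=down(head)
    m["origin"]=np.array(p)+T.apply(q.inv().apply(m["origin"]-s["tcp_pos"]));m["attitude"]=(T*q.inv()*R.from_quat(m["attitude"])).as_quat();return m
E
python3 - <<'E'
from h import *
s=read_state();m=camera_model("wrist");q=R.from_quat(s["orientation"])
print(q.inv().apply(m["origin"]-s["tcp_pos"]),q.inv().apply(ray(m,(m["cx"],m["cy"]))[1]))
for p in ([420,270,330],[480,270,330]):
    c=cam_at(p);print(p,[proj(c,t).round() for t in([576,172,25],[452,183,25],[456,268,25],[475,356,25])])
for p in ([560,-170,300],[620,-170,330]):
    c=cam_at(p);print(p,[proj(c,t).round() for t in([535,-193,44],[646,-253,100],[658,-97,105],[411,-211,57])])
move([480,270,330])
E
```

```text
[  83.38033179   -0.46202109 -143.12303291] [-3.19250245e-01  3.88725559e-04  9.47670370e-01]
[420, 270, 330] [array([213., 264.]), array([215., 187.]), array([274., 189.]), array([335., 202.])]
[480, 270, 330] [array([210., 228.]), array([212., 144.]), array([274., 147.]), array([337., 161.])]
[560, -170, 300] [array([257., 151.]), array([205., 254.]), array([338., 265.]), array([237.,  37.])]
[620, -170, 330] [array([257., 100.]), array([207., 197.]), array([337., 208.]), array([238., -19.])]
shift [-309. -169.  -99.] rot [ -0.   -0.  -26.5] rows>= 9.0
```

Emit:
servo_tool --pt "-35 -19 -11 0 0 -6.6 85" --pt "-70 -38 -22 0 0 -13.2 85" --pt "-105 -57 -34 0 0 -19.9 85" --pt "-140 -76 -45 0 0 -26.5 85" --pt "-175 -95 -56 0 0 -26.5 85"

```text
time_s: 0.57
tcp_pos: [393.7, 394.5, 287.7]
orientation: [-0.004, 1.0, -0.0, -0.0]
ft_force: [1.8, 1.7, -0.2]
gripper_width: 85.1
grasp_force: 0.0
```

Emit:
servo_tool --pt "-22 -31 -11 0 0 0 85" --pt "-44 -63 -22 0 0 0 85" --pt "-66 -94 -33 0 0 0 85" --pt "-87 -125 -43 0 0 0 85" --pt "-87 -125 -43 0 0 0 85"

```text
time_s: 0.98
tcp_pos: [483.4, 266.9, 331.9]
orientation: [0.002, 1.0, -0.0, 0.002]
ft_force: [-0.3, -0.7, 0.1]
gripper_width: 85.1
grasp_force: 0.0
```

```bash
python3 - <<'E'
from h import *
m,i=snap("wrist","w1");print(m["origin"],m["attitude"],read_state()["tcp_pos"])
np.save("w1.npy",np.r_[m["origin"],m["attitude"]])
move([470,0,330])
E
```

```text
[399.54893879 267.41080272 474.80271555] [-0.11564808 -0.11544572  0.69549989  0.6996983 ] [481.85561069 268.72743424 330.95614192]
shift [  10.7 -268.8    0.9] rot [ 0.   0.1 -0.3] rows>= 7.0
```

View pics/w1.png

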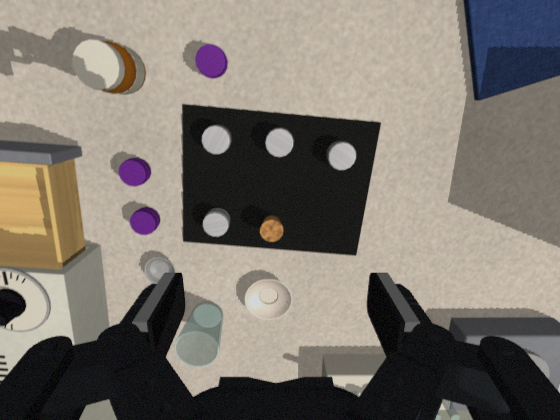

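The wrist view shows the four tins at (216,139), (279,142), (342,156) and (216,222), with the stopper at (272,230). Now I move over the analyser.

Emit:
servo_tool --pt "-10 -40 0 0 0 0 85" --pt "-20 -80 0 0 0 0 85" --pt "-25 -117 0 0 0 0 85" --pt "-30 -157 0 0 0 0 85" --pt "-35 -197 0 0 0 0 85"

```text
time_s: 1.45
tcp_pos: [514.6, 73.4, 329.9]
orientation: [-0.001, 1.0, 0.0, -0.0]
ft_force: [1.1, -0.2, -0.2]
gripper_width: 84.9
grasp_force: 0.0
```

Emit:
servo_tool --pt "-9 -40 4 0 0 0 85" --pt "-18 -80 8 0 0 0 85" --pt "-27 -120 12 0 0 0 85" --pt "-36 -160 16 0 0 0 85" --pt "-43 -200 20 0 0 0 85"

```text
time_s: 1.87
tcp_pos: [558.2, -126.9, 309.6]
orientation: [-0.0, 1.0, 0.0, -0.0]
ft_force: [-0.1, 0.2, 0.2]
gripper_width: 85.2
grasp_force: 0.0
```

Emit:
servo_tool --pt "0 -40 0 0 0 0 85" --pt "0 -42 0 0 0 0 85" --pt "0 -42 0 0 0 0 85"

```text
time_s: 2.12
tcp_pos: [557.9, -168.9, 309.3]
orientation: [0.001, 1.0, 0.0, -0.001]
ft_force: [0.2, 0.3, -0.3]
gripper_width: 84.6
grasp_force: 0.0
```

```bash
python3 - <<'E'
from h import *
print(read_state()["tcp_pos"])
m,i=snap("wrist","w2");np.save("w2.npy",np.r_[m["origin"],m["attitude"]])
S,D=camera_model("scene"),camera_model("side")
W=dict(S);W=dict(camera_model("wrist"));a=np.load("w1.npy");W["origin"],W["attitude"]=a[:3],a[3:]
im=cv2.imread("pics/w1.png")
hsv=cv2.cvtColor(im,cv2.COLOR_BGR2HSV)
mask=((hsv[...,2]>115)&(hsv[...,1]<60)).astype(np.uint8)
sc=dict(tA=(343,293),tB=(377,266),tC=(403,287),tD=(429,312))
for k,uv in dict(tA=(216,222),tB=(216,139),tC=(279,142),tD=(342,156)).items():
    u,v=uv;sub=np.zeros_like(mask);sub[v-20:v+21,u-20:u+21]=mask[v-20:v+21,u-20:u+21]
    n,l,st,c=cv2.connectedComponentsWithStats(sub);j=1+np.argmax(st[1:,4])
    print(k,c[j].round(1),st[j][2:].tolist(),"tri",*[np.round(t,1) for t in tri((W,c[j]),(S,sc[k]))],"plane27",plane(W,c[j],27).round(1))
E
```

```text
[ 557.90258383 -168.882705    309.26832266]
tA [215.3 224.1] [26, 25, 497] tri [575.2 174.2  24.7] 2.3 plane27 [573.6 176.9  27. ]
tB [215.5 139.5] [28, 28, 632] tri [450.2 184.1  27.6] 1.5 plane27 [449.9 185.4  27. ]
tC [279.1 142.4] [27, 29, 620] tri [455.2 270.4  24.2] 1.9 plane27 [454.2 272.1  27. ]
tD [342.  155.8] [27, 28, 591] tri [473.9 357.8  27. ] 1.8 plane27 [473.1 359.4  27. ]
```

View pics/w2.png

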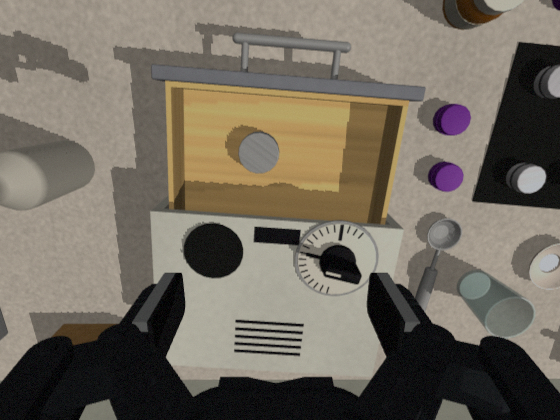

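The wrist view shows:
- **Disc:** (258,151)
- **Rest:** (213,249)
- **Dial:** face centre about (337,258), zero mark (341,233)
- **Handle:** from (237,37) to (348,46)
- **Casing top's front edge:** from (153,211) to (401,227)
- **Drawer interior:** from (180,88) to (405,100)

I'll measure all of these.

```bash
python3 - <<'E'
from h import *
m=dict(camera_model("wrist"));a=np.load("w2.npy");m["origin"],m["attitude"]=a[:3],a[3:]
S,D=camera_model("scene"),camera_model("side")
im=cv2.imread("pics/w2.png");g=cv2.cvtColor(im,cv2.COLOR_BGR2GRAY)
def fit(mask,c,r,name):
    sub=np.zeros_like(mask);u,v=c;sub[v-r:v+r,u-r:u+r]=mask[v-r:v+r,u-r:u+r]
    n,l,st,cc=cv2.connectedComponentsWithStats(sub);j=1+np.argmax(st[1:,4]);e=cv2.fitEllipse(max(cv2.findContours((l==j).astype(np.uint8),0,1)[0],key=len))
    print(name,np.round(e[0],1),np.round(e[1],1),cc[j].round(1));return np.array(e[0])
hsv=cv2.cvtColor(im,cv2.COLOR_BGR2HSV)
disc=fit((hsv[...,1]<60).astype(np.uint8),(258,151),27,"disc")
rest=fit((g<70).astype(np.uint8),(213,249),33,"rest")
P=lambda n,uv,z:print(n,plane(m,uv,z).round(1))
P("disc44",disc,44);print("tri",tri((m,disc),(S,(255,209)),(D,(271,191))))
P("rest",rest,100);print("tri",tri((m,rest),(S,(210,205)),(D,(229,159))))
a,b=plane(m,(153,211),95),plane(m,(401,227),95);print("edge",a.round(1),b.round(1),"w",np.linalg.norm(a-b),"yaw",np.degrees(np.arctan2(b[0]-a[0],b[1]-a[1])))
a,b=plane(m,(237,37),57),plane(m,(348,46),57);print("handle",a.round(1),b.round(1),"len",np.linalg.norm(a-b),"yaw",np.degrees(np.arctan2(b[0]-a[0],b[1]-a[1])))
P("zero",(341,233),97);P("dialc",(337,258),97)
for n,uv in(("inFL",(186,88)),("inFR",(402,102))):P(n,uv,73)
for n,uv in(("flFL",(188,90)),("flFR",(383,105))):P(n,uv,22)
cv2.imwrite("pics/w2z.png",cv2.resize(im[210:310,270:400],None,fx=6,fy=6,interpolation=cv2.INTER_CUBIC))
E
```

```text
disc [258.4 152.1] [39.6 40.5] [258.4 152.1]
rest [212.9 250.2] [52.9 58.7] [212.9 250.2]
disc44 [ 534.6 -189.9   44. ]
tri (array([ 535.74086371, -191.01448459,   39.07353238]), np.float64(1.174588703721325))
rest [ 643.4 -244.1  100. ]
tri (array([ 646.13986396, -247.39676592,   95.6922366 ]), np.float64(2.7419883046003415))
edge [ 595.1 -311.9   95. ] [616.5 -19.4  95. ] w 293.2698663600263 yaw 4.194719594471373
handle [ 407.2 -210.    57. ] [416.5 -87.8  57. ] len 122.57801573026961 yaw 4.373760779568004
zero [623.1 -90.8  97. ]
dialc [656.1 -93.7  97. ]
inFL [ 459.9 -266.6   73. ]
inFR [475.4 -27.   73. ]
flFL [ 460.2 -277.4   22. ]
flFR [479.1 -31.7  22. ]
```

View pics/w2z.png

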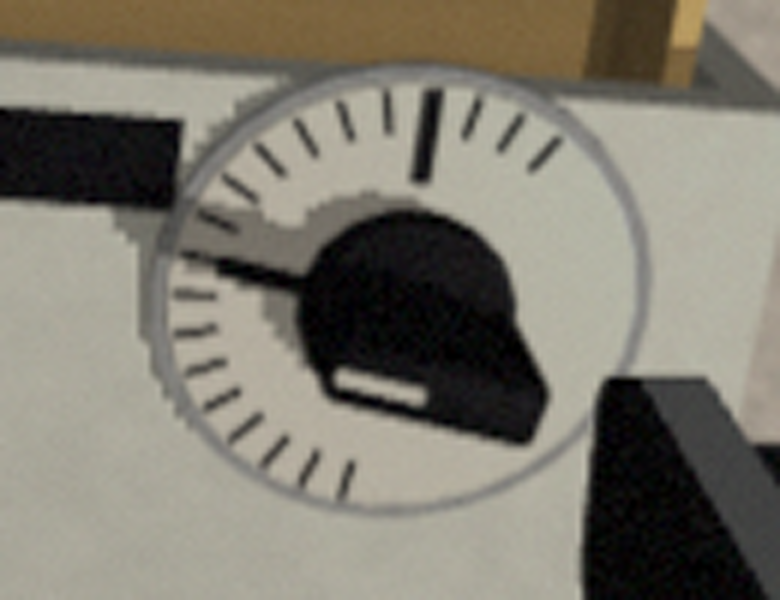

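The dial pointer stands at about 1.4 rad, and the analyser yaw is about -4.2°. The disc is at (535,-190.5) with its top at 39 to 44 mm (44 expected). The rest is at about (644.5,-245.5).

Emit:
servo_tool --pt "5 -5 38 0 0 1 85" --pt "10 -10 76 0 0 2 85" --pt "15 -15 114 0 0 3 85" --pt "20 -20 152 0 0 4.2 85" --pt "23 -21.5 190 0 0 4.2 85"

```text
time_s: 2.58
tcp_pos: [534.8, -187.5, 119.2]
orientation: [0.036, 0.999, -0.0, 0.0]
ft_force: [0.9, -0.7, -0.6]
gripper_width: 85.1
grasp_force: 0.0
```

```bash
python3 - <<'E'
from h import *
print(read_state()["tcp_pos"])
m,i=snap("wrist","w3");print(proj(m,[535,-190.5,44]))
g=cv2.cvtColor(i,cv2.COLOR_BGR2HSV);x=((g[...,1]<60)&(g[...,2]>80)).astype(np.uint8)
n,l,st,c=cv2.connectedComponentsWithStats(x)
for j in range(1,n):
    if 1000<st[j,4]<20000:print(st[j],c[j].round(),plane(m,c[j],44).round(1))
move([535,-190.5,21],175.8)
E
```

```text
[ 534.76559333 -187.53682213  119.20459768]
[271.42830117 223.52925761]
[ 504  149   56  244 7089] [539. 285.] [601.4  12.4  44. ]
[ 237  186   69   66 3521] [271. 219.] [ 531.2 -190.4   44. ]
[ 166  336  220   61 7160] [280. 355.] [ 653.8 -192.7   44. ]
shift [-4.3 -4.2 91.4] rot [ 0.2 -0.5  0.1] rows>= 3.0
```

View pics/w3.png

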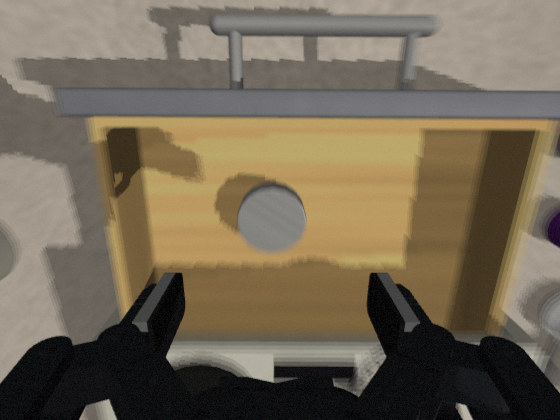

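Emit:
servo_tool --pt "0 0 35 0 0 0 85" --pt "1 0 65 0 0 0 85" --pt "1 0 88 0 0 0 85" --pt "1 0 96 0 0 0 85" --pt "1 0 96 0 0 0 85"

```text
time_s: 3.05
tcp_pos: [534.0, -187.8, 23.7]
orientation: [0.036, 0.999, 0.001, -0.001]
ft_force: [-0.7, 0.5, 0.2]
gripper_width: 85.1
grasp_force: 0.0
```

Emit:
servo_tool --pt "0 0 0 0 0 0 60" --pt "0 0 0 0 0 0 40" --pt "0 0 0 0 0 0 40" --pt "0 0 0 0 0 0 40" --pt "0 0 0 0 0 0 40" --newtons 60

```text
time_s: 3.47
tcp_pos: [535.1, -189.5, 26.5]
orientation: [0.037, 0.999, -0.001, 0.002]
ft_force: [0.0, 3.6, 10.2]
gripper_width: 49.5
grasp_force: 61.0
```

Emit:
servo_tool --pt "0 0 -15 0 0 0 40" --pt "0 0 -40 0 0 0 40" --pt "0 0 -80 0 0 0 40" --pt "0 0 -130 0 0 0 40" --pt "0 0 -130 0 0 0 40" --newtons 80

```text
time_s: 3.88
tcp_pos: [535.8, -190.1, 161.1]
orientation: [0.037, 0.999, -0.002, 0.004]
ft_force: [1.3, -0.7, -3.2]
gripper_width: 49.0
grasp_force: 84.0
```

Emit:
servo_tool --pt "0 0 0 0 0 0 40"

```text
time_s: 3.97
tcp_pos: [535.0, -189.8, 158.0]
orientation: [0.037, 0.999, -0.001, 0.003]
ft_force: [0.5, 0.0, -3.4]
gripper_width: 49.2
grasp_force: 84.0
```

```bash
python3 - <<'E'
from h import *
print(read_state()["tcp_pos"])
m,i=snap("wrist");_,j=snap("side");
cv2.imwrite("pics/w4.png",np.hstack([cv2.resize(i[220:420,120:420],(400,300)),cv2.resize(j[90:270,140:380],(400,300),interpolation=cv2.INTER_CUBIC)]))
move([644.5,-245.5,153],175.8)
E
```

```text
[ 535.04849589 -189.76851772  157.98987371]
shift [-114.8  -48.1    0.9] rot [ 0. -0. -0.] rows>= 3.0
```

View pics/w4.png

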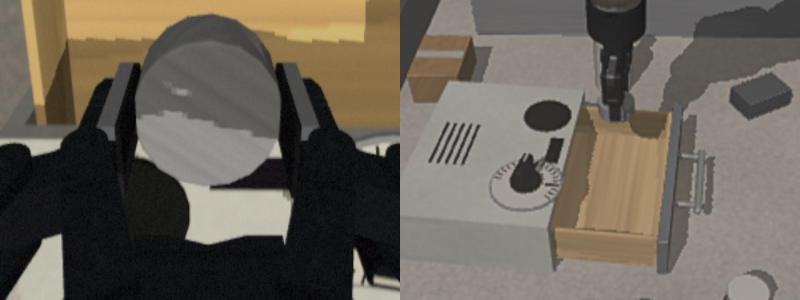

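The disc is held between the pads and hangs level. I carry it over the rest.

Emit:
servo_tool --pt "-35 -15 0 0 0 0 40" --pt "-70 -30 0 0 0 0 40" --pt "-105 -44 0 0 0 0 40" --pt "-115 -48 0 0 0 0 40" --pt "-115 -48 0 0 0 0 40"

```text
time_s: 4.48
tcp_pos: [646.3, -246.5, 150.6]
orientation: [0.037, 0.999, 0.001, -0.001]
ft_force: [-0.6, 0.5, -4.5]
gripper_width: 49.1
grasp_force: 83.9
```

Emit:
servo_tool --pt "0 0 0 0 0 0 40" --pt "0 0 0 0 0 0 40"

```text
time_s: 4.65
tcp_pos: [643.9, -245.0, 152.4]
orientation: [0.037, 0.999, 0.001, -0.002]
ft_force: [0.4, 0.6, -2.3]
gripper_width: 49.2
grasp_force: 83.9
```

```bash
python3 - <<'E'
from h import *
s=read_state();print(s["tcp_pos"],s["gripper_width"])
move([644.5,-245.5,106.5],175.8)
m,i=snap("wrist");_,j=snap("scene")
cv2.imwrite("pics/w5.png",np.hstack([cv2.resize(i[220:420,120:420],(400,300)),cv2.resize(j[150:300,120:320],(400,300),interpolation=cv2.INTER_CUBIC)]))
E
```

```text
[ 643.90507037 -244.98086307  152.39541017] 49.22218851727827
shift [-0.8 -0.5 45.9] rot [ 0.1 -0.2 -0. ] rows>= 2.0
```

View pics/w5.png

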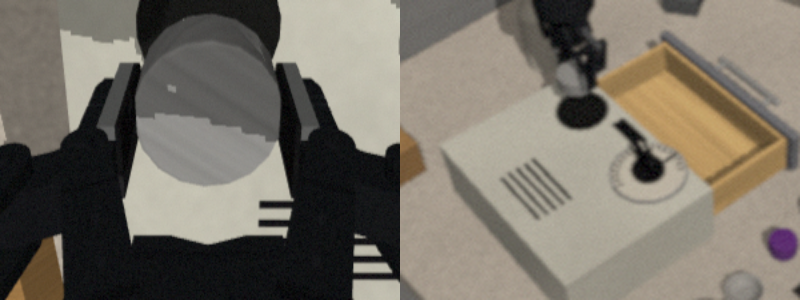

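Emit:
servo_tool --pt "0 0 20 0 0 0 40" --pt "0 0 36 0 0 0 40" --pt "0 0 42 0 0 0 40" --pt "0 0 45 0 0 0 40" --pt "0 0 45 0 0 0 40"

```text
time_s: 5.17
tcp_pos: [645.0, -245.5, 109.2]
orientation: [0.037, 0.999, 0.0, -0.0]
ft_force: [0.3, 0.1, -3.0]
gripper_width: 48.7
grasp_force: 83.9
```

Emit:
servo_tool --pt "0 0 1 0 0 0 40" --pt "0 0 2 0 0 0 40" --pt "0 0 2 0 0 0 40"

```text
time_s: 5.42
tcp_pos: [645.4, -245.7, 107.9]
orientation: [0.037, 0.999, -0.0, 0.0]
ft_force: [1.2, -0.9, -4.3]
gripper_width: 48.9
grasp_force: 83.9
```

Emit:
servo_tool --pt "0 0 1 0 0 0 40" --pt "0 0 2 0 0 0 40" --pt "0 0 2 0 0 0 40"

```text
time_s: 5.67
tcp_pos: [645.1, -245.7, 105.2]
orientation: [0.037, 0.999, 0.0, 0.0]
ft_force: [-0.6, -0.8, -3.2]
gripper_width: 48.9
grasp_force: 83.9
```

Emit:
servo_tool --pt "0 0 1 0 0 0 40" --pt "0 0 2 0 0 0 40" --pt "0 0 2 0 0 0 40"

```text
time_s: 5.92
tcp_pos: [645.2, -245.7, 104.8]
orientation: [0.037, 0.999, -0.0, 0.0]
ft_force: [-5.1, 2.4, 8.7]
gripper_width: 48.7
grasp_force: 85.3
```

Contact. Release and lift.

Emit:
servo_tool --pt "0 0 -1 0 0 0 50" --pt "0 0 -1 0 0 0 60" --pt "0 0 -1 0 0 0 80" --pt "0 0 -1 0 0 0 85" --pt "0 0 -10 0 0 0 85"

```text
time_s: 6.33
tcp_pos: [644.6, -245.4, 112.0]
orientation: [0.037, 0.999, 0.001, -0.001]
ft_force: [-0.1, 0.7, -0.2]
gripper_width: 85.3
grasp_force: 0.0
```

Emit:
servo_tool --pt "0 0 -40 0 0 0 85" --pt "0 0 -80 0 0 0 85" --pt "0 0 -120 0 0 0 85" --pt "0 0 -160 0 0 0 85" --pt "0 0 -190 0 0 0 85"

```text
time_s: 6.75
tcp_pos: [645.3, -245.7, 308.0]
orientation: [0.037, 0.999, -0.001, 0.002]
ft_force: [0.4, -0.1, 0.0]
gripper_width: 85.3
grasp_force: 0.0
```

```bash
python3 - <<'E'
from h import *
s=read_state();print(s["tcp_pos"],s["gripper_width"])
m,i=snap("wrist","w6");D,j=snap("side","s6");S,k=snap("scene","sc6")
for n,M in(("w",m),("side",D),("scene",S)):print(n,"rest/disc top/zero proj",proj(M,[644.5,-245.5,100]).round(),proj(M,[644.5,-245.5,122]).round(),proj(M,[623,-91,97]).round())
g=cv2.cvtColor(i,cv2.COLOR_BGR2GRAY)
for t in ([575,175.5],[451,184.5],[455,271],[474,358.5]):print(t,proj(S,[*t,27]).round(),proj(D,[*t,27]).round())
move([455,271,120],180)
cv2.imwrite("pics/w6c.png",np.hstack([cv2.resize(i[0:420,0:560],(400,300)),cv2.resize(k[150:360,200:480],(400,300),interpolation=cv2.INTER_CUBIC)]))
E
```

```text
[ 645.28255463 -245.66021628  307.99332747] 85.3163821207897
w rest/disc top/zero proj [276. 179.] [276. 184.] [416. 149.]
side rest/disc top/zero proj [229. 158.] [228. 151.] [230. 202.]
scene rest/disc top/zero proj [212. 204.] [211. 198.] [256. 230.]
[575, 175.5] [344. 293.] [242. 323.]
[451, 184.5] [377. 267.] [305. 329.]
[455, 271] [404. 287.] [304. 373.]
[474, 358.5] [430. 312.] [292. 425.]
shift [229.1 501.8 184.6] rot [-0.1  0.3 -4.2] rows>= 14.0
```

View pics/w6c.png

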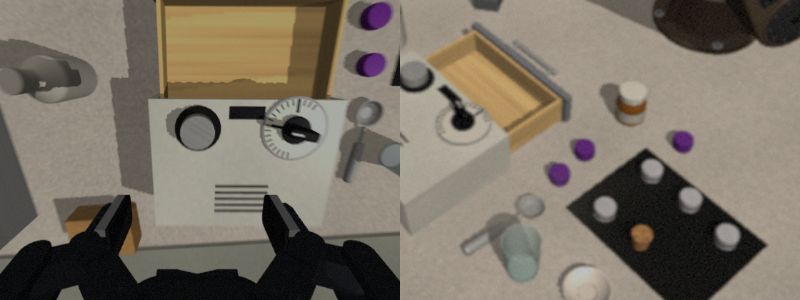

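The disc sits centred on the rest and all four tins are still in place. Next I move to the first tin, B at (451,184.5).

Emit:
servo_tool --pt "17 35 10 0 0 -1 60" --pt "35 70 20 0 0 -2 60" --pt "53 105 30 0 0 -3 60" --pt "70 139 40 0 0 -4.2 60" --pt "88 174 50 0 0 -4.2 60"

```text
time_s: 7.32
tcp_pos: [568.7, -64.2, 251.9]
orientation: [-0.0, 1.0, 0.0, -0.001]
ft_force: [1.3, 0.0, -0.7]
gripper_width: 60.3
grasp_force: 0.0
```

Emit:
servo_tool --pt "17 36 10 0 0 0 60" --pt "35 72 20 0 0 0 60" --pt "52 108 30 0 0 0 60" --pt "70 144 40 0 0 0 60" --pt "88 180 50 0 0 0 60"

```text
time_s: 7.73
tcp_pos: [480.5, 115.7, 202.2]
orientation: [0.0, 1.0, -0.0, -0.001]
ft_force: [1.4, 0.2, -0.0]
gripper_width: 60.0
grasp_force: 0.0
```

Emit:
servo_tool --pt "10 35 20 0 0 0 60" --pt "25 68 40 0 0 0 60" --pt "30 70 50 0 0 0 60" --pt "30 70 50 0 0 0 60" --pt "30 70 50 0 0 0 60"

```text
time_s: 8.15
tcp_pos: [451.9, 184.4, 152.8]
orientation: [-0.0, 1.0, -0.0, -0.001]
ft_force: [0.5, -0.7, -0.3]
gripper_width: 60.0
grasp_force: 0.0
```

```bash
cat >> h.py <<'E'
def grey(m,i,t,z,r=60,smax=60,vmin=105):
    """centroids of bright grey blobs near expected world point t at height z"""
    c=proj(m,[*t,z]).astype(int);g=cv2.cvtColor(i,cv2.COLOR_BGR2HSV);x=np.zeros(i.shape[:2],np.uint8)
    a,b=max(c[1]-r,0),max(c[0]-r,0);w=g[a:c[1]+r,b:c[0]+r];x[a:c[1]+r,b:c[0]+r]=(w[...,1]<smax)&(w[...,2]>vmin)
    n,l,st,cc=cv2.connectedComponentsWithStats(x)
    for j in range(1,n):
        if st[j,4]>250:print("blob",st[j].tolist(),cc[j].round(),plane(m,cc[j],z).round(1))
def tins(T):
    for n in("scene","side"):
        m,i=snap(n);print(n)
        for t in T:grey(m,i,t,27,10)
E
python3 - <<'E'
from h import *
print(read_state()["tcp_pos"]);m,i=snap("wrist","w7");grey(m,i,(451,184.5),27);print(proj(m,[451,184.5,27]));move([451,184.5,7])
E
```

```text
[451.90999556 184.3944128  152.82228887]
blob [215, 141, 120, 120, 1579] [261. 163.] [417.7 172.5  27. ]
blob [253, 178, 45, 45, 1563] [275. 200.] [449.7 184.2  27. ]
[275.53474824 201.48318385]
shift [  1.6   0.5 146.5] rot [-0. -0. -0.] rows>= 4.0
```

Emit:
servo_tool --pt "1.5 0 40 0 0 0 60" --pt "1.5 0 80 0 0 0 60" --pt "1.5 0 115 0 0 0 60" --pt "1.5 0 138 0 0 0 60" --pt "1.5 0 145 0 0 0 60"

```text
time_s: 8.62
tcp_pos: [450.7, 183.0, 5.9]
orientation: [0.001, 1.0, -0.0, -0.002]
ft_force: [-0.9, -0.0, -0.2]
gripper_width: 60.2
grasp_force: 0.0
```

Emit:
servo_tool --pt "0 0 0 0 0 0 60" --pt "0 0 0 0 0 0 40" --pt "0 0 0 0 0 0 30" --pt "0 0 0 0 0 0 30" --pt "0 0 0 0 0 0 30" --newtons 45

```text
time_s: 9.03
tcp_pos: [451.8, 184.4, 10.1]
orientation: [0.0, 1.0, 0.0, 0.002]
ft_force: [-0.2, -3.1, 8.7]
gripper_width: 37.3
grasp_force: 45.9
```

Emit:
servo_tool --pt "0 0 -10 0 0 0 30" --pt "0 0 -40 0 0 0 30" --pt "0 0 -80 0 0 0 30" --pt "0 0 -120 0 0 0 30" --pt "0 0 -145 0 0 0 30"

```text
time_s: 9.45
tcp_pos: [451.2, 184.6, 158.1]
orientation: [0.0, 1.0, 0.001, 0.002]
ft_force: [0.7, 0.6, 0.0]
gripper_width: 37.1
grasp_force: 45.5
```

Emit:
servo_tool --pt "-8 -40 0 0 0 0 30" --pt "-17 -80 0 0 0 0 30" --pt "-26 -120 0 0 0 0 30" --pt "-35 -160 0 0 0 0 30" --pt "-43 -200 0 0 0 0 30"

```text
time_s: 9.87
tcp_pos: [493.9, -17.4, 155.0]
orientation: [-0.0, 1.0, -0.0, 0.001]
ft_force: [1.0, 0.2, -1.2]
gripper_width: 36.9
grasp_force: 45.5
```

Emit:
servo_tool --pt "-8 -40 0 0 0 0 30" --pt "-17 -80 0 0 0 0 30" --pt "-26 -120 0 0 0 0 30" --pt "-35 -160 0 0 0 0 30" --pt "-44 -200 0 0 0 0 30"

```text
time_s: 10.28
tcp_pos: [537.6, -217.7, 155.0]
orientation: [0.0, 1.0, -0.0, 0.001]
ft_force: [1.3, 0.9, -1.2]
gripper_width: 37.0
grasp_force: 45.5
```

Emit:
servo_tool --pt "0 -3 20 0 0 0 30" --pt "0 -3 50 0 0 0 30" --pt "0 -3 80 0 0 0 30" --pt "0 -3 100 0 0 0 30" --pt "0 -3 100 0 0 0 30"

```text
time_s: 10.7
tcp_pos: [536.2, -217.9, 51.1]
orientation: [0.0, 1.0, 0.001, -0.002]
ft_force: [-0.2, 0.2, -0.5]
gripper_width: 36.8
grasp_force: 45.5
```

Emit:
servo_tool --pt "0 0 10 0 0 0 30" --pt "0 0 18 0 0 0 30" --pt "0 0 21 0 0 0 30" --pt "0 0 21 0 0 0 30" --pt "0 0 21 0 0 0 30"

```text
time_s: 11.12
tcp_pos: [538.0, -218.7, 33.0]
orientation: [0.0, 1.0, -0.0, 0.0]
ft_force: [-0.0, -0.4, -1.0]
gripper_width: 37.0
grasp_force: 45.5
```

Lower 4 mm to touch, open, and lift.

Emit:
servo_tool --pt "0 0 2 0 0 0 30" --pt "0 0 3.5 0 0 0 30" --pt "0 0 3.5 0 0 0 30" --pt "0 0 3.5 0 0 0 30"

```text
time_s: 11.45
tcp_pos: [538.0, -218.7, 29.1]
orientation: [0.0, 1.0, -0.0, 0.0]
ft_force: [0.6, 0.3, 3.5]
gripper_width: 37.2
grasp_force: 45.8
```

Emit:
servo_tool --pt "0 0 0 0 0 0 45" --pt "0 0 0 0 0 0 60" --pt "0 0 0 0 0 0 60" --pt "0 0 -10 0 0 0 60" --pt "0 0 -40 0 0 0 60"

```text
time_s: 11.87
tcp_pos: [536.1, -217.9, 66.5]
orientation: [0.0, 1.0, 0.002, -0.003]
ft_force: [0.8, 0.7, -0.8]
gripper_width: 60.1
grasp_force: 0.0
```

Emit:
servo_tool --pt "0 0 -40 0 0 0 60" --pt "0 0 -80 0 0 0 60" --pt "10 40 -80 0 0 0 60" --pt "19 80 -80 0 0 0 60" --pt "27 120 -80 0 0 0 60"

```text
time_s: 12.28
tcp_pos: [510.0, -97.7, 150.1]
orientation: [0.001, 1.0, -0.0, 0.001]
ft_force: [0.8, -0.4, -0.3]
gripper_width: 59.9
grasp_force: 0.0
```

```bash
python3 - <<'E'
from h import *
print(read_state()["tcp_pos"]);T=[(455,271),(474,358.5),(575,175.5)]
tins(T)
m,i=snap("scene");grey(m,i,(537,-219),46,14);m,i=snap("side");grey(m,i,(537,-219),46,16);move([455,271,152])
E
```

```text
[509.98771726 -97.73082724 150.12223677]
scene
blob [396, 276, 18, 20, 254] [405. 285.] [450.1 270.1  27. ]
side
blob [293, 363, 20, 19, 317] [302. 373.] [457.2 271.   27. ]
blob [232, 315, 19, 17, 264] [241. 323.] [576.7 176.7  27. ]
shift [ 55.2 368.9  -2.5] rot [-0.   0.1  0.1] rows>= 9.0
```

Emit:
servo_tool --pt "6 40 0 0 0 0 60" --pt "12 80 0 0 0 0 60" --pt "18 120 0 0 0 0 60" --pt "24 160 0 0 0 0 60" --pt "30 200 0 0 0 0 60"

```text
time_s: 12.9
tcp_pos: [481.1, 102.0, 149.1]
orientation: [0.001, 1.0, 0.0, 0.0]
ft_force: [0.3, -0.3, 0.6]
gripper_width: 60.0
grasp_force: 0.0
```

Emit:
servo_tool --pt "6 40 0 0 0 0 60" --pt "12 80 0 0 0 0 60" --pt "18 120 0 0 0 0 60" --pt "25 160 0 0 0 0 60" --pt "25 169 0 0 0 0 60"

```text
time_s: 13.32
tcp_pos: [455.7, 274.1, 149.1]
orientation: [-0.001, 1.0, 0.0, 0.0]
ft_force: [-1.0, -0.9, -1.0]
gripper_width: 60.2
grasp_force: 0.0
```

Emit:
servo_tool --pt "0 0 0 0 0 0 60" --pt "0 0 0 0 0 0 60" --pt "0 0 0 0 0 0 60"

```text
time_s: 13.57
tcp_pos: [456.4, 269.0, 148.8]
orientation: [0.001, 1.0, -0.0, -0.0]
ft_force: [0.0, -0.6, 0.1]
gripper_width: 60.0
grasp_force: 0.0
```

```bash
python3 - <<'E'
from h import *
print(read_state()["tcp_pos"]);m,i=snap("wrist","w8");grey(m,i,(455,271),27);move([455,271,7])
E
```

```text
[456.4412105  268.97736344 148.77241489]
blob [217, 142, 120, 17, 1328] [287. 148.] [408.6 278.2  27. ]
blob [256, 178, 45, 46, 1607] [278. 200.] [453.5 271.4  27. ]
shift [  1.4   2.2 141.8] rot [-0.  -0.  -0.1] rows>= 4.0
```

Emit:
servo_tool --pt "2 2 40 0 0 0 60" --pt "2 2 80 0 0 0 60" --pt "2 2 115 0 0 0 60" --pt "2 2 135 0 0 0 60" --pt "2 2 141 0 0 0 60"

```text
time_s: 14.03
tcp_pos: [453.1, 270.4, 4.9]
orientation: [0.001, 1.0, -0.001, -0.002]
ft_force: [-0.5, 0.2, 0.1]
gripper_width: 60.1
grasp_force: 0.0
```

Emit:
servo_tool --pt "0 0 0 0 0 0 60" --pt "0 0 0 0 0 0 40" --pt "0 0 0 0 0 0 30" --pt "0 0 0 0 0 0 30" --pt "0 0 0 0 0 0 30"

```text
time_s: 14.45
tcp_pos: [454.6, 272.5, 9.5]
orientation: [0.0, 1.0, 0.001, 0.001]
ft_force: [-0.0, -3.5, 8.9]
gripper_width: 37.1
grasp_force: 46.0
```

Emit:
servo_tool --pt "0 0 -10 0 0 0 30" --pt "0 0 -40 0 0 0 30" --pt "0 0 -80 0 0 0 30" --pt "0 0 -120 0 0 0 30" --pt "0 0 -145 0 0 0 30"

```text
time_s: 14.87
tcp_pos: [454.2, 272.7, 157.6]
orientation: [0.0, 1.0, 0.001, 0.002]
ft_force: [0.8, 0.4, -0.5]
gripper_width: 37.2
grasp_force: 45.5
```

Emit:
servo_tool --pt "-9 -37 0 0 0 0 30" --pt "-18 -74 0 0 0 0 30" --pt "-27 -111 0 0 0 0 30" --pt "-36 -148 0 0 0 0 30" --pt "-45 -185 0 0 0 0 30"

```text
time_s: 15.28
tcp_pos: [498.8, 85.8, 154.3]
orientation: [-0.0, 1.0, 0.0, 0.001]
ft_force: [0.6, 0.6, -1.0]
gripper_width: 37.2
grasp_force: 45.5
```

Emit:
servo_tool --pt "-9 -37 0 0 0 0 30" --pt "-18 -74 0 0 0 0 30" --pt "-27 -111 0 0 0 0 30" --pt "-36 -148 0 0 0 0 30" --pt "-46 -186 0 0 0 0 30"

```text
time_s: 15.7
tcp_pos: [544.6, -100.4, 154.2]
orientation: [0.0, 1.0, -0.0, 0.001]
ft_force: [1.4, 1.3, -1.2]
gripper_width: 36.9
grasp_force: 45.5
```

Emit:
servo_tool --pt "0 0 20 0 0 0 30" --pt "0 0 50 0 0 0 30" --pt "0 0 80 0 0 0 30" --pt "0 0 110 0 0 0 30" --pt "0 0 110 0 0 0 30"

```text
time_s: 16.12
tcp_pos: [542.6, -98.1, 39.6]
orientation: [0.0, 1.0, 0.001, -0.003]
ft_force: [0.1, 0.3, -1.9]
gripper_width: 37.2
grasp_force: 45.6
```

Emit:
servo_tool --pt "0 0 0 0 0 0 30" --pt "0 0 0 0 0 0 30"

```text
time_s: 16.28
tcp_pos: [545.5, -98.7, 44.7]
orientation: [0.0, 1.0, -0.0, 0.001]
ft_force: [-0.1, -0.0, 0.0]
gripper_width: 37.5
grasp_force: 45.6
```

Emit:
servo_tool --pt "0 0 8 0 0 0 30" --pt "0 0 12 0 0 0 30" --pt "0 0 14 0 0 0 30" --pt "0 0 15 0 0 0 30" --pt "0 0 15 0 0 0 30"

```text
time_s: 16.7
tcp_pos: [545.3, -98.6, 28.6]
orientation: [0.0, 1.0, -0.0, 0.001]
ft_force: [0.6, 2.0, 4.1]
gripper_width: 36.9
grasp_force: 46.2
```

Emit:
servo_tool --pt "0 0 0 0 0 0 45" --pt "0 0 0 0 0 0 60" --pt "0 0 0 0 0 0 60" --pt "0 0 -10 0 0 0 60" --pt "0 0 -40 0 0 0 60"

```text
time_s: 17.12
tcp_pos: [543.1, -98.2, 65.7]
orientation: [0.0, 1.0, 0.001, -0.003]
ft_force: [-0.5, 0.0, 0.9]
gripper_width: 60.1
grasp_force: 0.0
```

Emit:
servo_tool --pt "0 0 -40 0 0 0 60" --pt "0 0 -80 0 0 0 60" --pt "7 40 -80 0 0 0 60" --pt "14 80 -80 0 0 0 60" --pt "22 120 -80 0 0 0 60"

```text
time_s: 17.53
tcp_pos: [522.5, 22.2, 149.3]
orientation: [0.001, 1.0, -0.0, 0.001]
ft_force: [1.4, 0.8, 0.2]
gripper_width: 59.7
grasp_force: 0.0
```

Emit:
servo_tool --pt "8 40 0 0 0 0 60" --pt "16 80 0 0 0 0 60" --pt "24 120 0 0 0 0 60" --pt "32 160 0 0 0 0 60" --pt "40 200 0 0 0 0 60"

```text
time_s: 17.95
tcp_pos: [482.0, 223.2, 148.7]
orientation: [0.0, 1.0, 0.0, 0.0]
ft_force: [1.6, -0.1, 1.5]
gripper_width: 60.1
grasp_force: 0.0
```

```bash
python3 - <<'E'
from h import *
print(read_state()["tcp_pos"]);tins([(474,358.5),(575,175.5)]);m,i=snap("scene","sc9");move([474,358.5,152])
E
```

```text
[481.9869896  223.23720664 148.65759839]
scene
side
blob [232, 315, 19, 17, 280] [241. 323.] [576.6 176.6  27. ]
shift [  7.3 134.8  -3.6] rot [0.  0.  0.2] rows>= 4.0
```

Emit:
servo_tool --pt "3 38 0 0 0 0 60" --pt "7 76 0 0 0 0 60" --pt "8 114 0 0 0 0 60" --pt "8 134 0 0 0 0 60" --pt "8 136 0 0 0 0 60"

```text
time_s: 18.52
tcp_pos: [475.1, 359.4, 148.2]
orientation: [-0.001, 1.0, 0.0, 0.0]
ft_force: [0.1, 0.3, -0.8]
gripper_width: 59.9
grasp_force: 0.0
```

Emit:
servo_tool --pt "0 0 0 0 0 0 60" --pt "0 0 0 0 0 0 60" --pt "0 0 0 0 0 0 60"

```text
time_s: 18.77
tcp_pos: [475.2, 355.8, 148.0]
orientation: [0.001, 1.0, -0.0, -0.0]
ft_force: [-0.1, 1.2, -0.4]
gripper_width: 60.2
grasp_force: 0.0
```

```bash
python3 - <<'E'
from h import *
print(read_state()["tcp_pos"]);m,i=snap("wrist","w9");grey(m,i,(474,358.5),27);move([474,358.5,7])
E
```

```text
[475.2265797  355.78702651 147.99884095]
blob [257, 178, 45, 46, 1617] [279. 201.] [472.4 358.9  27. ]
blob [325, 182, 13, 80, 537] [333. 234.] [503.2 406.9  27. ]
shift [  1.2   2.6 141. ] rot [-0.  -0.  -0.1] rows>= 4.0
```

Emit:
servo_tool --pt "2 2.5 40 0 0 0 60" --pt "2 2.5 80 0 0 0 60" --pt "2 2.5 115 0 0 0 60" --pt "2 2.5 135 0 0 0 60" --pt "2 2.5 140.5 0 0 0 60"

```text
time_s: 19.23
tcp_pos: [471.8, 358.0, 4.1]
orientation: [0.001, 1.0, -0.001, -0.002]
ft_force: [-0.7, -0.3, -0.3]
gripper_width: 59.9
grasp_force: 0.0
```

Emit:
servo_tool --pt "0 0 0 0 0 0 60" --pt "0 0 0 0 0 0 40" --pt "0 0 0 0 0 0 30" --pt "0 0 0 0 0 0 30" --pt "0 0 0 0 0 0 30"

```text
time_s: 19.65
tcp_pos: [473.8, 360.2, 9.3]
orientation: [0.0, 1.0, 0.001, 0.001]
ft_force: [-0.2, -1.9, 7.4]
gripper_width: 37.5
grasp_force: 45.9
```

Emit:
servo_tool --pt "0 0 -10 0 0 0 30" --pt "0 0 -40 0 0 0 30" --pt "0 0 -80 0 0 0 30" --pt "0 0 -120 0 0 0 30" --pt "0 0 -145 0 0 0 30"

```text
time_s: 20.07
tcp_pos: [473.3, 360.3, 157.4]
orientation: [0.0, 1.0, 0.001, 0.002]
ft_force: [-0.3, 0.4, -0.8]
gripper_width: 37.4
grasp_force: 45.4
```

Emit:
servo_tool --pt "0 -40 0 0 0 0 30" --pt "0 -80 0 0 0 0 30" --pt "0 -120 0 0 0 0 30" --pt "0 -160 0 0 0 0 30" --pt "0 -200 0 0 0 0 30"

```text
time_s: 20.48
tcp_pos: [472.3, 158.3, 153.7]
orientation: [-0.0, 1.0, 0.0, 0.001]
ft_force: [1.4, -0.9, -1.3]
gripper_width: 37.0
grasp_force: 45.4
```

Emit:
servo_tool --pt "-3 -40 0 0 0 0 30" --pt "-6 -80 0 0 0 0 30" --pt "-9 -120 0 0 0 0 30" --pt "-12 -160 0 0 0 0 30" --pt "-15 -200 0 0 0 0 30"

```text
time_s: 20.9
tcp_pos: [487.5, -42.0, 153.6]
orientation: [0.0, 1.0, -0.0, 0.001]
ft_force: [0.6, 0.2, 0.2]
gripper_width: 37.0
grasp_force: 45.4
```

Emit:
servo_tool --pt "0 -40 0 0 0 0 30" --pt "0 -80 0 0 0 0 30" --pt "0 -120 0 0 0 0 30" --pt "0 -160 0 0 0 0 30" --pt "0 -174 0 0 0 0 30"

```text
time_s: 21.32
tcp_pos: [487.7, -218.5, 153.5]
orientation: [0.001, 1.0, -0.001, 0.001]
ft_force: [-0.5, -0.5, -0.3]
gripper_width: 37.0
grasp_force: 45.4
```

Emit:
servo_tool --pt "0 0 20 0 0 0 30" --pt "0 0 50 0 0 0 30" --pt "0 0 80 0 0 0 30" --pt "0 0 108 0 0 0 30" --pt "0 0 108 0 0 0 30"

```text
time_s: 21.73
tcp_pos: [486.0, -212.9, 41.2]
orientation: [0.0, 1.0, 0.002, -0.002]
ft_force: [-0.5, 1.3, -0.7]
gripper_width: 37.4
grasp_force: 45.5
```

Emit:
servo_tool --pt "0 0 0 0 0 0 30" --pt "0 0 0 0 0 0 30" --pt "0 0 0 0 0 0 30"

```text
time_s: 21.98
tcp_pos: [488.5, -214.4, 46.3]
orientation: [0.0, 1.0, -0.001, 0.001]
ft_force: [1.5, -0.7, -0.4]
gripper_width: 37.1
grasp_force: 45.5
```

Emit:
servo_tool --pt "0 0 8 0 0 0 30" --pt "0 0 13 0 0 0 30" --pt "0 0 15.5 0 0 0 30" --pt "0 0 16.5 0 0 0 30" --pt "0 0 16.5 0 0 0 30"

```text
time_s: 22.4
tcp_pos: [488.0, -214.1, 28.2]
orientation: [0.0, 1.0, -0.0, 0.0]
ft_force: [0.3, 2.7, 6.0]
gripper_width: 37.3
grasp_force: 46.2
```

Emit:
servo_tool --pt "0 0 0 0 0 0 45" --pt "0 0 0 0 0 0 60" --pt "0 0 0 0 0 0 60" --pt "0 0 -10 0 0 0 60" --pt "0 0 -40 0 0 0 60"

```text
time_s: 22.82
tcp_pos: [486.3, -213.4, 65.8]
orientation: [0.0, 1.0, 0.002, -0.003]
ft_force: [-0.1, 0.3, -0.5]
gripper_width: 60.0
grasp_force: 0.0
```

Emit:
servo_tool --pt "0 0 -40 0 0 0 60" --pt "0 0 -80 0 0 0 60" --pt "-9 40 -80 0 0 0 60" --pt "-18 80 -80 0 0 0 60" --pt "-27 120 -80 0 0 0 60"

```text
time_s: 23.23
tcp_pos: [514.8, -93.2, 149.4]
orientation: [0.001, 1.0, -0.0, 0.001]
ft_force: [0.6, -0.1, 0.5]
gripper_width: 60.1
grasp_force: 0.0
```

Emit:
servo_tool --pt "-9 40 0 0 0 0 60" --pt "-18 80 0 0 0 0 60" --pt "-27 120 0 0 0 0 60" --pt "-36 160 0 0 0 0 60" --pt "-45 200 0 0 0 0 60"

```text
time_s: 23.65
tcp_pos: [559.7, 108.0, 148.6]
orientation: [0.0, 1.0, 0.0, 0.0]
ft_force: [2.1, -0.7, -0.5]
gripper_width: 60.4
grasp_force: 0.0
```

```bash
python3 - <<'E'
from h import *
print(read_state()["tcp_pos"]);tins([(575,175.5)]);move([575,175.5,152])
E
```

```text
[559.73922222 107.96174638 148.61248781]
scene
side
blob [232, 315, 19, 17, 273] [241. 323.] [576.6 176.6  27. ]
shift [-15.   64.7  -3.5] rot [0.  0.1 0.3] rows>= 2.0
```

Emit:
servo_tool --pt "-10 35 0 0 0 0 60" --pt "-15 62 0 0 0 0 60" --pt "-15 67 0 0 0 0 60" --pt "-15 67 0 0 0 0 60" --pt "-15 67 0 0 0 0 60"

```text
time_s: 24.17
tcp_pos: [574.4, 172.2, 148.0]
orientation: [-0.0, 1.0, -0.0, -0.0]
ft_force: [-0.0, -0.0, 0.3]
gripper_width: 59.7
grasp_force: 0.0
```

Emit:
servo_tool --pt "0 0 0 0 0 0 60" --pt "0 0 0 0 0 0 60"

```text
time_s: 24.33
tcp_pos: [574.7, 171.6, 148.0]
orientation: [0.001, 1.0, -0.0, -0.0]
ft_force: [0.2, 1.0, -0.5]
gripper_width: 60.2
grasp_force: 0.0
```

```bash
python3 - <<'E'
from h import *
print(read_state()["tcp_pos"]);m,i=snap("wrist","w10");grey(m,i,(575,175.5),27,60,60,90);move([575,175.5,7])
E
```

```text
[574.72795188 171.57608231 148.03272895]
blob [219, 144, 120, 120, 3254] [271. 246.] [613.8 167.2  27. ]
blob [258, 177, 45, 49, 1654] [280. 202.] [572.9 175.9  27. ]
shift [ -0.2   3.8 141. ] rot [-0.   0.  -0.1] rows>= 4.0
```

Emit:
servo_tool --pt "1.5 4 40 0 0 0 60" --pt "1.5 4 80 0 0 0 60" --pt "1.5 4 115 0 0 0 60" --pt "1.5 4 135 0 0 0 60" --pt "1.5 4 140.5 0 0 0 60"

```text
time_s: 24.8
tcp_pos: [571.7, 175.8, 4.0]
orientation: [0.001, 1.0, -0.0, -0.003]
ft_force: [-0.3, 0.5, -0.7]
gripper_width: 60.2
grasp_force: 0.0
```

Emit:
servo_tool --pt "0 0 0 0 0 0 60" --pt "0 0 0 0 0 0 40" --pt "0 0 0 0 0 0 30" --pt "0 0 0 0 0 0 30" --pt "0 0 0 0 0 0 30"

```text
time_s: 25.22
tcp_pos: [574.2, 176.9, 9.2]
orientation: [0.0, 1.0, 0.0, 0.002]
ft_force: [0.1, -2.0, 9.0]
gripper_width: 37.1
grasp_force: 45.9
```

Emit:
servo_tool --pt "0 0 -10 0 0 0 30" --pt "0 0 -40 0 0 0 30" --pt "0 0 -80 0 0 0 30" --pt "0 0 -120 0 0 0 30" --pt "0 0 -145 0 0 0 30"

```text
time_s: 25.63
tcp_pos: [573.9, 177.1, 157.3]
orientation: [0.0, 1.0, 0.0, 0.002]
ft_force: [0.4, 0.2, -1.7]
gripper_width: 37.0
grasp_force: 45.5
```

Emit:
servo_tool --pt "11 -39 0 0 0 0 30" --pt "22 -78 0 0 0 0 30" --pt "33 -117 0 0 0 0 30" --pt "44 -155 0 0 0 0 30" --pt "55 -193 0 0 0 0 30"

```text
time_s: 26.05
tcp_pos: [517.4, -17.5, 153.6]
orientation: [-0.0, 1.0, -0.0, 0.001]
ft_force: [0.3, -0.2, -1.1]
gripper_width: 37.0
grasp_force: 45.5
```

Emit:
servo_tool --pt "11 -39 0 0 0 0 30" --pt "22 -78 0 0 0 0 30" --pt "22 -79 0 0 0 0 30" --pt "22 -79 0 0 0 0 30" --pt "22 -79 0 0 0 0 30"

```text
time_s: 26.47
tcp_pos: [496.3, -95.0, 153.1]
orientation: [0.001, 1.0, -0.0, 0.001]
ft_force: [0.1, -0.3, 0.2]
gripper_width: 37.0
grasp_force: 45.5
```

Emit:
servo_tool --pt "0 0 20 0 0 0 30" --pt "0 0 50 0 0 0 30" --pt "0 0 80 0 0 0 30" --pt "0 0 108 0 0 0 30" --pt "0 0 108 0 0 0 30"

```text
time_s: 26.88
tcp_pos: [494.8, -93.0, 40.7]
orientation: [-0.001, 1.0, 0.001, -0.003]
ft_force: [-1.5, 0.1, -1.4]
gripper_width: 37.4
grasp_force: 45.6
```

Emit:
servo_tool --pt "0 0 0 0 0 0 30" --pt "0 0 0 0 0 0 30" --pt "0 0 0 0 0 0 30"

```text
time_s: 27.13
tcp_pos: [497.1, -94.8, 46.0]
orientation: [-0.0, 1.0, -0.0, 0.001]
ft_force: [-0.2, -1.0, -0.7]
gripper_width: 37.2
grasp_force: 45.7
```

Emit:
servo_tool --pt "0 0 8 0 0 0 30" --pt "0 0 13 0 0 0 30" --pt "0 0 15.5 0 0 0 30" --pt "0 0 16.5 0 0 0 30" --pt "0 0 16.5 0 0 0 30"

```text
time_s: 27.55
tcp_pos: [496.7, -95.2, 28.2]
orientation: [0.0, 1.0, -0.0, 0.001]
ft_force: [0.1, 1.7, 4.9]
gripper_width: 36.9
grasp_force: 46.3
```

Emit:
servo_tool --pt "0 0 0 0 0 0 45" --pt "0 0 0 0 0 0 60" --pt "0 0 0 0 0 0 60" --pt "0 0 -10 0 0 0 60" --pt "0 0 -40 0 0 0 60"

```text
time_s: 27.97
tcp_pos: [494.8, -94.8, 66.0]
orientation: [0.0, 1.0, 0.001, -0.003]
ft_force: [0.2, 0.5, 0.6]
gripper_width: 60.1
grasp_force: 0.0
```

Emit:
servo_tool --pt "0 0 -40 0 0 0 60" --pt "0 0 -80 0 0 0 60" --pt "0 -20 -120 0 0 0 60" --pt "0 -40 -160 0 0 0 60" --pt "0 -55 -200 0 0 0 60"

```text
time_s: 28.38
tcp_pos: [495.5, -148.0, 263.9]
orientation: [-0.0, 1.0, -0.0, 0.0]
ft_force: [0.4, 0.2, 0.1]
gripper_width: 59.7
grasp_force: 0.0
```

Emit:
servo_tool --pt "0 0 -30 0 0 0 60" --pt "0 0 -30 0 0 0 60" --pt "0 0 -30 0 0 0 60" --pt "0 0 -30 0 0 0 60"

```text
time_s: 28.72
tcp_pos: [495.6, -147.2, 290.8]
orientation: [0.0, 1.0, 0.0, -0.0]
ft_force: [0.3, 0.6, -0.3]
gripper_width: 60.0
grasp_force: 0.0
```

```bash
python3 - <<'E'
from h import *
print(read_state()["tcp_pos"]);m,i=snap("wrist","w11");np.save("w11.npy",np.r_[m["origin"],m["attitude"]])
S,j=snap("scene")
cv2.imwrite("pics/w11c.png",np.hstack([cv2.resize(i,(480,360)),cv2.resize(j[150:360,170:357],(320,360))]))
E
```

```text
[ 495.61370011 -147.21378891  290.81573485]
```

View pics/w11c.png

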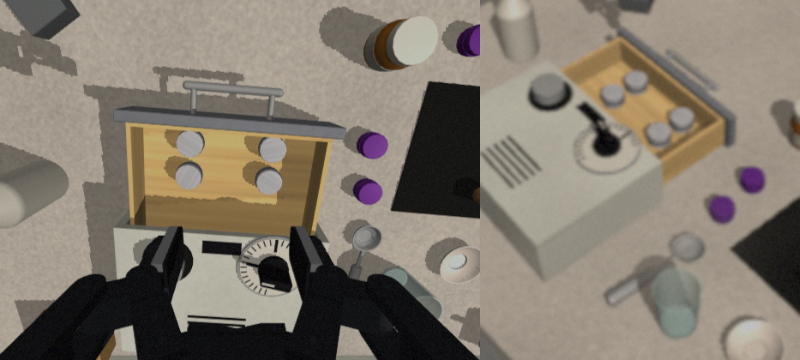

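All four tins lie flat in the drawer. The handle bar runs from about (217,100) to (328,107) in the full picture. Now I measure it and plan the grip.

```bash
python3 - <<'E'
from h import *
m=dict(camera_model("wrist"));i=cv2.imread("pics/w11.png")
g=cv2.cvtColor(i,cv2.COLOR_BGR2GRAY)
a,b=plane(m,(217,100.5),57),plane(m,(328,107.5),57);c=(a+b)/2;print(a,b,c,np.linalg.norm(a-b))
for u in(255,272,290):print(u,g[85:140,u].tolist())
S,D=camera_model("scene"),camera_model("side");print(proj(S,c),proj(D,c))
move([c[0],c[1],150],85.8)
E
```

```text
[ 410.84483014 -211.15176633   57.        ] [418.38102838 -88.21859714  57.        ] [ 414.61292926 -149.68518173   57.        ] 123.16394915479665
255 [106, 107, 103, 104, 107, 109, 109, 111, 138, 166, 164, 154, 122, 112, 124, 134, 141, 141, 134, 124, 109, 95, 112, 150, 163, 162, 142, 107, 104, 107, 112, 109, 112, 113, 115, 114, 113, 109, 111, 112, 111, 110, 109, 107, 111, 111, 92, 54, 54, 57, 56, 55, 76, 104, 110]
272 [107, 108, 107, 107, 104, 103, 105, 103, 107, 105, 105, 110, 110, 102, 104, 121, 130, 137, 141, 137, 128, 117, 102, 90, 95, 107, 113, 111, 110, 110, 109, 110, 111, 109, 107, 109, 106, 108, 105, 106, 109, 110, 108, 110, 106, 106, 109, 96, 70, 56, 56, 55, 56, 74, 96]
290 [173, 173, 169, 168, 165, 164, 163, 165, 166, 172, 174, 169, 168, 166, 152, 120, 112, 128, 132, 141, 141, 134, 122, 110, 93, 119, 163, 168, 171, 151, 114, 108, 106, 103, 103, 106, 106, 107, 109, 106, 105, 106, 104, 109, 107, 107, 109, 112, 110, 89, 55, 53, 57, 57, 59]
[294.65225245 190.4564589 ] [319.32027354 198.25405644]
shift [ 80.8  -2.7 140.2] rot [-0.1 -0.1 94.2] rows>= 14.0
```

Emit:
servo_tool --pt "16 0 20 0 0 7 30" --pt "32 0 40 0 0 14 30" --pt "48 -1 60 0 0 21 30" --pt "65 -2 80 0 0 28 30" --pt "82 -2.5 100 0 0 35 30"

```text
time_s: 29.23
tcp_pos: [412.9, -149.4, 189.4]
orientation: [0.303, 0.953, 0.0, -0.001]
ft_force: [0.9, -0.2, -0.9]
gripper_width: 30.1
grasp_force: 0.0
```

Emit:
servo_tool --pt "0 0 0 0 0 7 30" --pt "0 0 0 0 0 14 30" --pt "0 0 0 0 0 21 30" --pt "0 0 0 0 0 28 30" --pt "0 0 0 0 0 35 30"

```text
time_s: 29.65
tcp_pos: [413.7, -149.6, 190.1]
orientation: [0.576, 0.817, -0.0, -0.001]
ft_force: [1.2, 0.3, 0.2]
gripper_width: 30.1
grasp_force: 0.0
```

Emit:
servo_tool --pt "0 0 0 0 0 7 30" --pt "0 0 0 0 0 14 30" --pt "0 0 0 0 0 21 30" --pt "0 0 0 0 0 24.2 30" --pt "0 0 0 0 0 24.2 30"

```text
time_s: 30.07
tcp_pos: [413.8, -149.6, 190.2]
orientation: [0.733, 0.68, -0.0, -0.001]
ft_force: [0.1, -0.7, 0.4]
gripper_width: 30.2
grasp_force: 0.0
```

Emit:
servo_tool --pt "0 0 0 0 0 0 30" --pt "0 0 0 0 0 0 30"

```text
time_s: 30.23
tcp_pos: [414.0, -149.8, 190.7]
orientation: [0.732, 0.682, -0.0, -0.001]
ft_force: [-0.5, 0.0, -0.1]
gripper_width: 30.0
grasp_force: 0.0
```

```bash
python3 - <<'E'
from h import *
print(read_state()["tcp_pos"]);move([413.5,-149.5,80],85.8);m,i=snap("wrist","w12");c=np.array([413.5,-149.5,57])
print(proj(m,c),[proj(m,c+t*np.array([.074,.997,0])).round() for t in(-60,60)])
E
```

```text
[ 414.02530634 -149.8056808   190.68839122]
shift [  0.2  -0.4 110.7] rot [-0.1 -0.   0.1] rows>= 3.0
[276.63714582 198.41344555] [array([276., 259.]), array([277., 129.])]
```

```bash
python3 - <<'E'
from h import *
g=cv2.cvtColor(cv2.imread("pics/w12.png"),cv2.COLOR_BGR2GRAY)
for r in(175,198,215):print(r,g[r,255:325].tolist())
E
```

```text
175 [145, 149, 104, 100, 97, 100, 101, 98, 97, 95, 96, 98, 144, 150, 151, 152, 153, 87, 95, 109, 114, 120, 124, 128, 123, 118, 111, 101, 90, 108, 148, 149, 150, 107, 121, 100, 94, 92, 97, 98, 95, 98, 99, 100, 100, 99, 93, 96, 93, 92, 94, 94, 94, 95, 98, 100, 99, 100, 52, 45, 44, 42, 45, 40, 39, 42, 43, 47, 81, 93]
198 [152, 148, 104, 99, 99, 98, 97, 98, 99, 99, 94, 93, 94, 141, 148, 147, 118, 84, 94, 108, 118, 121, 125, 125, 123, 116, 105, 96, 83, 115, 149, 151, 148, 149, 105, 99, 99, 100, 102, 102, 102, 103, 97, 100, 97, 97, 96, 99, 95, 98, 98, 102, 99, 97, 94, 96, 90, 47, 41, 44, 42, 41, 40, 42, 42, 44, 53, 86, 95, 103]
215 [153, 152, 107, 97, 98, 99, 95, 94, 97, 97, 95, 95, 123, 142, 147, 148, 125, 82, 97, 108, 117, 123, 122, 123, 121, 111, 103, 94, 89, 146, 148, 141, 140, 98, 92, 94, 95, 97, 97, 98, 100, 102, 102, 99, 97, 94, 98, 96, 96, 95, 94, 97, 98, 97, 94, 95, 56, 41, 41, 42, 39, 41, 46, 44, 42, 51, 81, 96, 101, 101]
```

Emit:
servo_tool --pt "0 0 40 0 0 0 30" --pt "0 0 80 0 0 0 30" --pt "0 0 110 0 0 0 30" --pt "0 0 135 0 0 0 30" --pt "0 0 148 0 0 0 30"

```text
time_s: 30.7
tcp_pos: [413.3, -149.5, 40.5]
orientation: [0.732, 0.681, -0.0, -0.002]
ft_force: [0.2, -0.8, -1.1]
gripper_width: 30.1
grasp_force: 0.0
```

Emit:
servo_tool --pt "0 0 0 0 0 0 20" --pt "0 0 0 0 0 0 5" --pt "0 0 0 0 0 0 5" --pt "0 0 0 0 0 0 5" --pt "0 0 0 0 0 0 5" --newtons 40

```text
time_s: 31.12
tcp_pos: [413.8, -149.9, 43.1]
orientation: [0.733, 0.681, -0.0, -0.0]
ft_force: [0.1, -2.0, -28.9]
gripper_width: 9.5
grasp_force: 38.6
```

Emit:
servo_tool --pt "0 3 2 0 0 0 5" --pt "0 9 2 0 0 0 5" --pt "0 17 2 0 0 0 5" --pt "0 26 2 0 0 0 5" --pt "0 35 2 0 0 0 5"

```text
time_s: 31.53
tcp_pos: [450.3, -152.8, 42.7]
orientation: [0.733, 0.681, 0.001, 0.001]
ft_force: [-1.5, -0.0, 6.6]
gripper_width: 8.9
grasp_force: 42.0
```

Emit:
servo_tool --pt "0 9 0 0 0 0 5" --pt "0 18 0 0 0 0 5" --pt "0 27 0 0 0 0 5" --pt "0 36 0 0 0 0 5" --pt "0 45 0 0 0 0 5"

```text
time_s: 31.95
tcp_pos: [495.4, -156.4, 42.7]
orientation: [0.733, 0.681, 0.001, 0.001]
ft_force: [-2.2, -3.5, 5.5]
gripper_width: 9.1
grasp_force: 41.8
```

Emit:
servo_tool --pt "0 9 0 0 0 0 5" --pt "0 18 0 0 0 0 5" --pt "0 26 0 0 0 0 5" --pt "0 33 0 0 0 0 5" --pt "0 40 0 0 0 0 5"

```text
time_s: 32.37
tcp_pos: [535.3, -159.5, 42.7]
orientation: [0.733, 0.681, 0.001, 0.002]
ft_force: [-1.8, -4.9, 4.5]
gripper_width: 9.2
grasp_force: 41.8
```

Emit:
servo_tool --pt "0 2 0 0 0 0 5" --pt "0 5 0 0 0 0 5" --pt "0 8 0 0 0 0 5" --pt "0 11 0 0 0 0 5" --pt "0 14 0 0 0 0 5"

```text
time_s: 32.78
tcp_pos: [547.3, -160.4, 42.6]
orientation: [0.732, 0.681, -0.0, 0.0]
ft_force: [-9.0, -5.9, 12.2]
gripper_width: 9.4
grasp_force: 42.5
```

Emit:
servo_tool --pt "0 2 0 0 0 0 5" --pt "0 4 0 0 0 0 5" --pt "0 6 0 0 0 0 5" --pt "0 6 0 0 0 0 5"

```text
time_s: 33.12
tcp_pos: [555.5, -161.2, 42.8]
orientation: [0.733, 0.681, 0.001, 0.002]
ft_force: [5.1, -3.4, 4.0]
gripper_width: 9.1
grasp_force: 41.8
```

Emit:
servo_tool --pt "0 2 0 0 0 0 5" --pt "0 4 0 0 0 0 5" --pt "0 5 0 0 0 0 5" --pt "0 5 0 0 0 0 5"

```text
time_s: 33.45
tcp_pos: [558.1, -161.3, 42.6]
orientation: [0.733, 0.681, -0.001, -0.0]
ft_force: [-9.7, -6.9, 15.6]
gripper_width: 9.1
grasp_force: 42.8
```

Emit:
servo_tool --pt "0 1 0 0 0 0 5" --pt "0 2 0 0 0 0 5" --pt "0 2 0 0 0 0 5"

```text
time_s: 33.7
tcp_pos: [558.1, -161.2, 42.6]
orientation: [0.732, 0.681, -0.002, -0.002]
ft_force: [-20.1, -7.8, 20.9]
gripper_width: 9.6
grasp_force: 43.6
```

Hard stop reached at about 144 mm of travel, so the drawer is home. Back off the command, release, and lift straight up.

Emit:
servo_tool --pt "0 -3 0 0 0 0 5" --pt "0 -3 0 0 0 0 15" --pt "0 -3 0 0 0 0 30" --pt "0 -3 0 0 0 0 30" --pt "0 -3 0 0 0 0 30"

```text
time_s: 34.12
tcp_pos: [557.8, -160.3, 41.0]
orientation: [0.733, 0.681, -0.0, -0.0]
ft_force: [-0.2, -0.1, 0.7]
gripper_width: 29.9
grasp_force: 0.3
```

Emit:
servo_tool --pt "0 0 -20 0 0 0 30" --pt "0 0 -50 0 0 0 30" --pt "0 0 -90 0 0 0 30" --pt "0 0 -130 0 0 0 30" --pt "0 0 -170 0 0 0 30"

```text
time_s: 34.53
tcp_pos: [557.5, -160.2, 212.7]
orientation: [0.733, 0.681, -0.0, -0.001]
ft_force: [0.5, 0.3, 0.1]
gripper_width: 29.7
grasp_force: 0.0
```

```bash
python3 - <<'E'
from h import *
for p,h in(([640,-130,290],75),([660,-60,290],75)):
    c=cam_at(p,h);print([proj(c,t).round() for t in([657,-94,97],[657,-94,137],[623,-91,97],[552,-160,57],[560,-230,90])])
s=read_state();print(s["tcp_pos"],s["gripper_width"]);move([645,-130,290],75.8)
E
```

```text
[array([284., 146.]), array([285., 151.]), array([251., 151.]), array([214., 216.]), array([234., 276.])]
[array([282., 213.]), array([283., 226.]), array([252., 218.]), array([217., 268.]), array([236., 327.])]
[ 557.48133933 -160.19379742  212.73005782] 29.67509826166256
shift [ 36.6  85.  -77.3] rot [-0.1 -0.  10. ] rows>= 3.0
```

Emit:
servo_tool --pt "25 23 -25 0 0 3 50" --pt "50 46 -50 0 0 6 50" --pt "75 70 -50 0 0 9 50" --pt "97 90 -50 0 0 10 50" --pt "97 90 -50 0 0 10 50"

```text
time_s: 34.95
tcp_pos: [657.3, -66.8, 260.9]
orientation: [0.789, 0.615, 0.001, 0.0]
ft_force: [-0.1, 0.5, 0.7]
gripper_width: 49.9
grasp_force: 0.0
```

Emit:
servo_tool --pt "0 0 0 0 0 0 50" --pt "0 0 0 0 0 0 50" --pt "0 0 0 0 0 0 50"

```text
time_s: 35.2
tcp_pos: [654.1, -71.1, 260.9]
orientation: [0.789, 0.614, -0.0, -0.0]
ft_force: [0.2, 0.3, 0.5]
gripper_width: 50.1
grasp_force: 0.0
```

```bash
python3 - <<'E'
from h import *
print(read_state()["tcp_pos"]);m,i=snap("wrist","w13");np.save("w13.npy",np.r_[m["origin"],m["attitude"]])
print(proj(m,[657,-94,97]),proj(m,[657,-94,137]),proj(m,[623,-91,97]))
cv2.imwrite("pics/w13c.png",cv2.resize(i[140:330,170:400],(800,660))[:600])
S,j=snap("scene","sc13")
E
```

```text
[654.05048434 -71.09426527 260.92490221]
[285.54848139 210.32525819] [286.83958029 224.73030808] [252.12477429 215.48332076]
```

View pics/w13c.png

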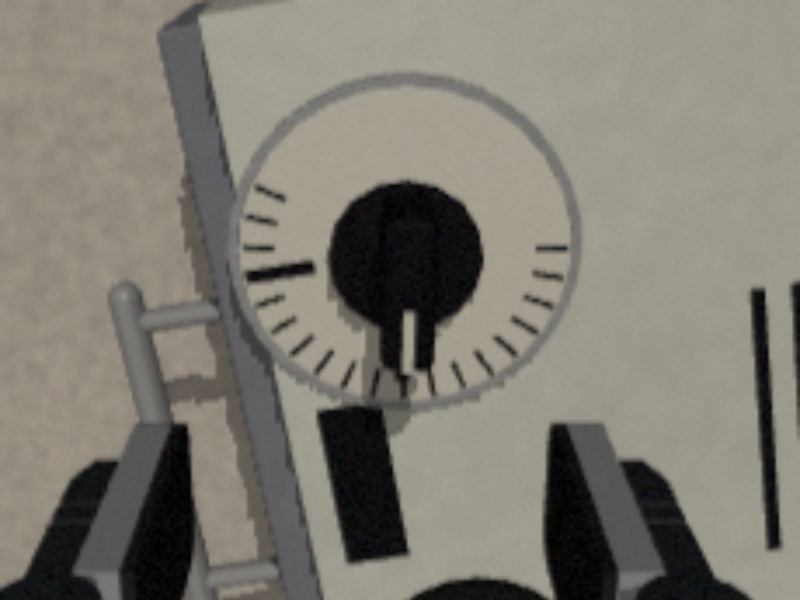

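```bash
python3 - <<'E'
from h import *
m=dict(camera_model("wrist"));a=np.load("w13.npy");m["origin"],m["attitude"]=a[:3],a[3:]
f=lambda x,y:(170+x/3.478-.35,140+y/3.474-.35)
C=plane(m,f(406,241),97);Z=plane(m,f(280,271),97);a=plane(m,f(408,312),137);b=plane(m,f(408,372),137)
zi,zo=plane(m,f(313,268),97),plane(m,f(247,274),97)
ang=lambda v:np.degrees(np.arctan2(v[1],v[0]))
print("C",C,"Z",Z,"r",np.linalg.norm(Z-C),np.linalg.norm(zo-zi)); print("line",a,b,np.linalg.norm(a-b))
print("dir CZ",ang(Z-C),"mark",ang(zo-zi),"line",ang(b-a),"C->b",ang(b-C))
l,r,t,bo=[plane(m,f(*p),97) for p in((232,241),(580,241),(406,75),(406,408))];print("diam",np.linalg.norm(l-r),np.linalg.norm(t-bo))
E
```

```text
C [658.13921926 -92.86808303  97.        ] Z [620.44001174 -92.75632376  97.        ] r 37.6993731833628 19.3376681255169
line [656.03506068 -98.41272987 137.        ] [ 652.04466804 -114.81259919  137.        ] 16.878357361289197
dir CZ 179.830147206246 mark 171.2089496151342 line -103.67538148836958 C->b -105.5213290089261
diam 100.3176600627019 101.56397703897464
```

The pointer bears about -104.5° and zero about 175.7°, so the knob must turn about 79.8° clockwise. The axis is at (657.5,-93). The drawer front sits flush with the casing. Now I grip the knob.

Emit:
servo_tool --pt "-20 9 10 0 0 0 45" --pt "-20.5 9 40 0 0 0 45" --pt "-20.5 9 75 0 0 0 45" --pt "-20.5 9 90 0 0 0 45" --pt "-20.5 9 90 0 0 0 45"

```text
time_s: 35.72
tcp_pos: [656.5, -93.1, 167.5]
orientation: [0.79, 0.614, -0.002, -0.002]
ft_force: [-0.1, 0.2, -1.3]
gripper_width: 45.4
grasp_force: 0.0
```

Emit:
servo_tool --pt "0 0 0 0 0 0 45" --pt "0 0 0 0 0 0 45" --pt "0 0 0 0 0 0 45"

```text
time_s: 35.97
tcp_pos: [659.0, -92.8, 173.0]
orientation: [0.789, 0.614, 0.001, 0.001]
ft_force: [-0.5, -0.3, -0.4]
gripper_width: 45.1
grasp_force: 0.0
```

```bash
python3 - <<'E'
from h import *
move([657.5,-93,113],75.5)
E
```

```text
shift [-0.5 -1.6 60. ] rot [ 0.2 -0.   0.3] rows>= 2.0
```

Emit:
servo_tool --pt "-0.5 -1 25 0 0 0 45" --pt "-0.5 -1 45 0 0 0 45" --pt "-0.5 -1 55 0 0 0 45" --pt "-0.5 -1 58 0 0 0 45" --pt "-0.5 -1 58 0 0 0 45"

```text
time_s: 36.38
tcp_pos: [657.5, -92.8, 113.4]
orientation: [0.789, 0.614, 0.0, 0.0]
ft_force: [-0.5, -0.3, -0.4]
gripper_width: 44.8
grasp_force: 0.0
```

Emit:
servo_tool --pt "0 0 0 0 0 0 30" --pt "0 0 0 0 0 0 10" --pt "0 0 0 0 0 0 8" --pt "0 0 0 0 0 0 8" --pt "0 0 0 0 0 0 8" --newtons 30

```text
time_s: 36.8
tcp_pos: [658.8, -93.0, 114.7]
orientation: [0.789, 0.614, 0.002, 0.002]
ft_force: [5.7, -1.1, 1.1]
gripper_width: 13.4
grasp_force: 33.9
```

Emit:
servo_tool --pt "0 1 0 0 0 6 8" --pt "0 1 0 0 0 12 8" --pt "0 1 0 0 0 18 8" --pt "0 1 0 0 0 24 8" --pt "0 1 0 0 0 30 8"

```text
time_s: 37.22
tcp_pos: [660.0, -93.5, 114.7]
orientation: [0.922, 0.387, 0.002, 0.002]
ft_force: [7.1, -2.2, 0.7]
gripper_width: 13.3
grasp_force: 33.8
```

Emit:
servo_tool --pt "0 0 0 0 0 6 8" --pt "0 0 0 0 0 12 8" --pt "0 0 0 0 0 18 8" --pt "0 0 0 0 0 24 8" --pt "0 0 0 0 0 30 8"

```text
time_s: 37.63
tcp_pos: [660.6, -94.5, 114.7]
orientation: [0.991, 0.135, 0.003, 0.002]
ft_force: [9.2, -7.9, -2.2]
gripper_width: 13.4
grasp_force: 33.4
```

Emit:
servo_tool --pt "0 0 0 0 0 6 8" --pt "0 0 0 0 0 12 8" --pt "0 0 0 0 0 18 8" --pt "0 0 0 0 0 20 8" --pt "0 0 0 0 0 20 8"

```text
time_s: 38.05
tcp_pos: [660.7, -95.2, 114.7]
orientation: [0.999, -0.038, 0.004, 0.002]
ft_force: [9.6, -12.1, -2.6]
gripper_width: 13.3
grasp_force: 33.4
```

Emit:
servo_tool --pt "0 0 0 0 0 0 8" --pt "0 0 0 0 0 0 8" --pt "0 0 0 0 0 0 8"

```text
time_s: 38.3
tcp_pos: [660.7, -95.2, 114.7]
orientation: [0.999, -0.037, 0.004, 0.002]
ft_force: [10.5, -10.9, -2.3]
gripper_width: 13.6
grasp_force: 33.4
```

```bash
python3 - <<'E'
from h import *
s=read_state();print(s["tcp_pos"],s["gripper_width"],s["ft_force"],s["ft_torque"]);x=R.from_quat(s["orientation"]).apply([1,0,0]);print(np.degrees(np.arctan2(x[1],x[0])))
E
```

```text
[660.749609   -95.22796461 114.74058117] 13.590965930150544 [ 10.49870863 -10.87581985  -2.29842782] [-1.75452618 -1.51655025  0.01544302]
-4.238545124647931
```

Emit:
servo_tool --pt "1.5 1.5 0 0 0 0 8" --pt "1.5 1.5 0 0 0 0 8" --pt "1.5 1.5 0 0 0 0 20" --pt "1.5 1.5 0 0 0 0 40" --pt "1.5 1.5 0 0 0 0 45"

```text
time_s: 38.72
tcp_pos: [659.3, -94.3, 113.1]
orientation: [0.999, -0.037, -0.0, -0.0]
ft_force: [0.7, -0.2, 0.7]
gripper_width: 43.2
grasp_force: 0.0
```

Emit:
servo_tool --pt "0 0 -25 0 0 0 45" --pt "0 0 -65 0 0 0 45" --pt "0 0 -105 0 0 0 45" --pt "0 0 -145 0 0 0 45" --pt "-30 0 -165 0 0 0 45"

```text
time_s: 39.13
tcp_pos: [632.9, -92.8, 282.4]
orientation: [0.999, -0.037, 0.003, 0.001]
ft_force: [2.1, -1.1, 0.6]
gripper_width: 45.0
grasp_force: 0.0
```

Emit:
servo_tool --pt "-35 0 0 0 0 0 45" --pt "-35 0 0 0 0 0 45" --pt "-35 0 0 0 0 0 45" --pt "-35 0 0 0 0 0 45"

```text
time_s: 39.47
tcp_pos: [595.1, -89.8, 278.3]
orientation: [0.999, -0.037, 0.0, -0.0]
ft_force: [0.8, -0.8, -0.4]
gripper_width: 44.9
grasp_force: 0.0
```

```bash
python3 - <<'E'
from h import *
print(read_state()["tcp_pos"]);m,i=snap("wrist","w14");np.save("w14.npy",np.r_[m["origin"],m["attitude"]])
A=np.array([659,-93.5,97]);c=proj(m,A);z=proj(m,A+[-35.9,2.6,0]);r=proj(m,[645,-245.5,122]);print(c,z,r,proj(m,A+[0,0,40]))
x,y=np.int32((c+z)/2);x=max(x,75);y=max(y,55)
S,j=snap("scene")
a=cv2.resize(i[y-55:y+55,x-75:x+75],(600,440),interpolation=cv2.INTER_CUBIC);print(x-75,y-55)
b=cv2.resize(j[150:310,120:320],(200,160));b2=cv2.resize(i,(200,150))
cv2.imwrite("pics/w14c.png",np.hstack([a,np.vstack([b,b2,np.zeros((130,200,3),np.uint8)])]))
E
```

```text
[595.13291005 -89.83019753 278.314225  ]
[274.85815423 119.93220169] [274.97760013 157.06356052] [444.66734278 124.41979117] [274.71764957 122.45503796]
199 83
```

View pics/w14c.png

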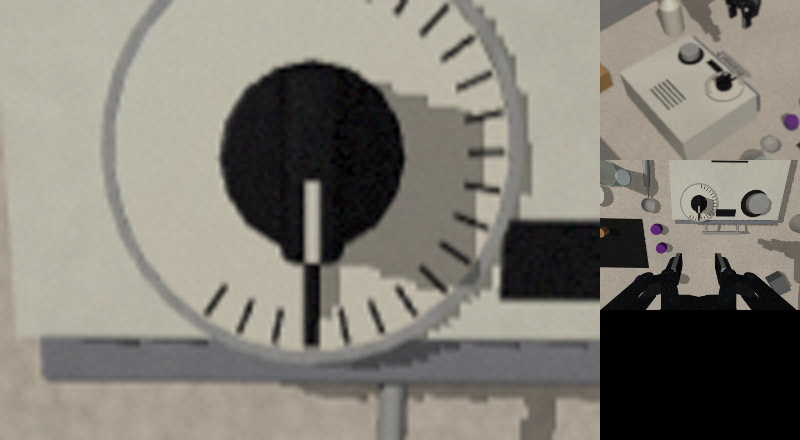

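The pointer blade and its white line lie on the zero mark, midway between the neighbouring ticks (crop x≈312, against 311 for the tick midpoint). The drawer is shut, the disc is on the rest, and the arm is clear of everything.

```bash
python3 -c "
from workcell import *
print(close_job())"
```

```text
the job is handed in; nothing more can be done
None
```

The job is handed in: the disc is on its rest, all four tins were laid flat in the drawer, the drawer is shut on its catch, and the dial was then turned to zero; the judge returned no verdict.

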